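Pack tape rolls on the bench scale, level, weigh and print

ROBOT

A 7-joint arm with a two-finger parallel gripper is mounted at the origin on a cart in front of the work surface, level with it; the furniture and walls round the work are solid. World frame = base frame: x ahead of the robot, y to its left, z up, the work surface at z = 0. Lengths are in mm, angles in rad, forces in N, time in s.
With the tool pointing down it reaches from about 400 to 875 mm from the base axis. Payload 4.4 kg.
Tool frame: the origin (TCP) lies at the very end of the fingers, on their centre line; the grasp point (between the pads) lies 19 mm behind it; y points along the fingers, z is the direction in which the jaws open and shut, and the axes are right-handed (so a half turn about y gives the same grasp; the last joint's range is limited). The gripper opens to 85 mm and grips with 20 to 120 N. Pads are 22 mm wide; open, the fingers measure 114 mm over their backs; the gripper's body (76 mm by 85 mm) begins 54 mm behind the grasp point. The pads swing forward as they close: fully open they stand 13 mm farther back than shut.
Start: joints at [-1.394, 0.628, 0.038, 1.517, -0.027, 0.996, -0.02], TCP at [156.249, 630.955, 231.313] pointing down, gripper open.
Joint ranges: [-3.06, 3.06], [-0.37, 2.12], [-1.25, 1.32], [0.18, 2.47], [-1.1, 4.24], [0.23, 1.98], [-2.94, 2.94]. Speed limits (rad/s): [2.57, 2.57, 3.14, 3.14, 3.14, 3.14, 3.14].

INTERFACE

Orientations are given as [roll, pitch, yaw] about the fixed x, y, z axes, in that order (R = Rz(yaw) Ry(pitch) Rx(roll)).
In Python, from cell import ctrl, imaging, finish_job gives the robot as it stands.
- The arm moves only by the shell command python3 -m inch 'ROWS'. ROWS is JSON, one flat list of numbers, 7 for each row, row after row: the opening, from 0 (shut) to 1 (fully open), then the shift along the tool's x, y, z in cm, then the turn, a rotation vector about the tool's x, y, z in degrees. A call has 1 to 12 rows; each row is the pose to reach, as a shift and turn from the pose commanded when the call began, along the tool's axes at that moment; what a row does not reach only later rows make up. A row lasts 1/10 s, in which the tool goes at most 50 mm and 8.59 degrees, less where a joint would pass 70% of its speed; a pose out of reach is approached as far as the arm can. A call with a gripper value outside its range is refused whole. The fingers move at their own pace and stop on an object; the grip force is fixed at half the most. Time passes only in rows, so rows that repeat a pose let the fingers close. It gives the time, the measured TCP pose, the force and the opening at its end, in the units of the state.
- ctrl.read_state(): the state, without advancing time (a new reading comes with each control period).
- imaging.get_image(name): name is "scene" or "top"; returns a dict with "img" (420x560x3 uint8, red, green, blue), "fx", "fy", "cx", "cy" (pixels), "R" (3x3) and "t" (3): a world point X has camera coordinates R X + t. Camera axes: x right, y down, z forward; pixel columns grow to the right and rows downward; lengths in mm; the calibration is good to about 2 mm. A picture is of the moment at which its call begins. There is no depth.
- finish_job(): hands the job in, once; it reports no verdict.
The state is a dict: "clock": time; "qpos": joint angles; "qd": joint speeds; "tau": joint torques, N m; "eef_pos": TCP position; "tool_rot": TCP orientation; "force": force on the tool from outside, world axes, zero at the start; "torque": the same for the moment, N m; "width": finger opening in mm.
Only numpy, scipy, OpenCV 4.12 (cv2) and the standard library are available. Lean on these libraries where they do the work, as an engineer would, in place of code of your own. Each camera call takes 0.05 s, during which the arm holds its last target.

TASK

Wake the scale with its white key and zero it with the yellow key while its basket is still empty, then pack every tape roll lying near it flat in the yellow basket so that nothing sticks up above the rim. Check this by drawing the levelling bar, laid across the basket, along on its rim from the end away from the keys to the end next to the keys, and put the bar back down on the bench. Last press green to weigh, blue to print and white to switch off; press the keys in that order, one at a time and fully down, and leave the other things alone.

Things in the scene. Friction and masses are not known exactly. Their poses are not given: they have to be found in the camera images.
- basket: open yellow slotted basket, 98 x 224 x 56 mm, fixed on a low grey scale, underside 18 mm above the bench. Origin: centre of its underside; z up, y along its length, +y toward the end away from the keys. Rim 56 mm, inner floor 6 to 9 mm above the origin. Inside at the floor 68 (x) by 184 mm (y), wider above: room for two rolls side by side along y; two rolls high stays below the rim, three does not
- keypad: the scale's key unit, a flat grey box 122 x 122 x 24 mm fixed to the bench with a black face and four round colour keys in a 2 x 2 block, 56 mm apart; which colour is where changes. Origin: centre of its underside, z up
- key_white (a joint): travel of the white key, m: 0 up, 0.006 fully down; it springs back, first moves at about 1.4 N and is fully down at 4.5 N
- key_yellow (a joint): travel of the yellow key, m: 0 up, 0.006 fully down; it springs back, first moves at about 1.4 N and is fully down at 4.5 N
- key_green (a joint): travel of the green key, m: 0 up, 0.006 fully down; it springs back, first moves at about 1.4 N and is fully down at 4.5 N
- key_blue (a joint): travel of the blue key, m: 0 up, 0.006 fully down; it springs back, first moves at about 1.4 N and is fully down at 4.5 N
- key_white_top (a point): centre of the top face of the white key (28 mm across, presses straight down 6 mm); at rest 45 mm above the bench and 10 mm above the 44 mm wide grey collar round it
- key_yellow_top (a point): centre of the top face of the yellow key (28 mm across, presses straight down 6 mm); at rest 45 mm above the bench and 10 mm above the 44 mm wide grey collar round it
- key_green_top (a point): centre of the top face of the green key (28 mm across, presses straight down 6 mm); at rest 45 mm above the bench and 10 mm above the 44 mm wide grey collar round it
- key_blue_top (a point): centre of the top face of the blue key (28 mm across, presses straight down 6 mm); at rest 45 mm above the bench and 10 mm above the 44 mm wide grey collar round it
- roll_yellow_1: roll of yellow insulating tape with plain white paper discs over its hole (a solid disc to the fingers), 60 mm across and 19 mm high, about 50 g, lying flat on the bench. Origin: centre of its underside, z up. May be absent
- roll_yellow_2: roll of yellow insulating tape with plain white paper discs over its hole (a solid disc to the fingers), 60 mm across and 19 mm high, about 50 g, lying flat on the bench. Origin: centre of its underside, z up. May be absent
- roll_green_1: roll of green insulating tape with plain white paper discs over its hole (a solid disc to the fingers), 64 mm across and 19 mm high, about 50 g, lying flat on the bench. Origin: centre of its underside, z up. May be absent
- roll_green_2: roll of green insulating tape with plain white paper discs over its hole (a solid disc to the fingers), 64 mm across and 19 mm high, about 50 g, lying flat on the bench. Origin: centre of its underside, z up. May be absent
- bar: levelling bar: loose aluminium straightedge with orange end caps and a black rubber grip in the middle, 164 mm long (x), 24 mm thick (y), 28 mm high (z), about 0.14 kg, standing on its long narrow edge. Origin: centre of its underside, z up
- parts_jar: bystander: white jar with a blue lid, 53 mm across, 72 mm high; origin at the centre of its underside
- tape_measure: bystander: yellow tape measure, 36 x 74 x 62 mm; origin at the centre of its underside
- wood_block: bystander: plain wood block, 48 x 65 x 42 mm; origin at the centre of its underside
Not all that is in view belongs to the job. Leave any red look-alike of the roll_green_1 alone.

How it is judged (in metres and radians):
On the way, in this order (a step that is already met when the one before it is completed fails the run):
1. the white key is pressed (wake the scale) (value of joint key_white above 0.0045 m), for 0.1 s.
2. the yellow key is pressed (zero it, basket still empty) (value of joint key_yellow above 0.0045 m), for 0.1 s.
3. every tape roll lies flat in the basket, wholly below the rim (x of roll_yellow_1 in the frame of basket between -0.04 and 0.04 m and y of roll_yellow_1 in the frame of basket between -0.1 and 0.1 m and z of roll_yellow_1 in the frame of basket between 0.002 and 0.034 m and angle between each of roll_yellow_1, roll_yellow_2, roll_green_1, roll_green_2's own z axis and vertical below 0.2 rad and linear speed of each of roll_yellow_1, roll_yellow_2, roll_green_1, roll_green_2 below 0.03 m/s and x of roll_yellow_2 in the frame of basket between -0.04 and 0.04 m and y of roll_yellow_2 in the frame of basket between -0.1 and 0.1 m and z of roll_yellow_2 in the frame of basket between 0.002 and 0.034 m and x of roll_green_1 in the frame of basket between -0.04 and 0.04 m and y of roll_green_1 in the frame of basket between -0.1 and 0.1 m and z of roll_green_1 in the frame of basket between 0.002 and 0.034 m and x of roll_green_2 in the frame of basket between -0.04 and 0.04 m and y of roll_green_2 in the frame of basket between -0.1 and 0.1 m and z of roll_green_2 in the frame of basket between 0.002 and 0.034 m), for 0.2 s.
4. the levelling bar lies across the rim near the end away from the keys (y of bar in the frame of basket between 0.06 and 0.12 m and x of bar in the frame of basket between -0.05 and 0.05 m and z of bar in the frame of basket between 0.05 and 0.064 m and angle between the x axis of bar and the x axis of basket, either way round below 0.3 rad and angle between bar's own z axis and vertical below 0.17 rad), for 0.1 s.
5. the bar passes the middle of the basket at rim height (y of bar in the frame of basket between -0.025 and 0.025 m and x of bar in the frame of basket between -0.05 and 0.05 m and z of bar in the frame of basket between 0.05 and 0.064 m and angle between the x axis of bar and the x axis of basket, either way round below 0.3 rad and angle between bar's own z axis and vertical below 0.17 rad), for 0.1 s.
6. the bar reaches the end next to the keys at rim height (y of bar in the frame of basket between -0.12 and -0.06 m and x of bar in the frame of basket between -0.05 and 0.05 m and z of bar in the frame of basket between 0.05 and 0.064 m and angle between the x axis of bar and the x axis of basket, either way round below 0.3 rad and angle between bar's own z axis and vertical below 0.17 rad), for 0.1 s.
7. the bar is back down on the bench and let go (height (world z) of bar below 0.02 m and linear speed of bar below 0.03 m/s and contact force between the fingers and bar below 0.5 N), for 0.2 s.
8. the green key is pressed (weigh) (value of joint key_green above 0.0045 m), for 0.1 s.
9. the blue key is pressed (print) (value of joint key_blue above 0.0045 m), for 0.1 s.
10. the white key is pressed again (switch off) (value of joint key_white above 0.0045 m), for 0.1 s.
At the end, for the whole second after the job is handed in: Every roll present lies in the basket, flat within 0.2 rad and its underside less than 34 mm above the basket's underside (so its top is below the rim); the bar lies at rest on the bench, let go; all four keys are up (all of step 3 and all of step 7 and value of joint each of key_white, key_yellow, key_green, key_blue below 0.002 m); the robot touches nothing.
It fails at once if two keys are down at the same time (value of joint each of key_white, key_yellow above 0.003 m or value of joint each of key_white, key_green above 0.003 m or value of joint each of key_white, key_blue above 0.003 m or value of joint each of key_yellow, key_green above 0.003 m or value of joint each of key_yellow, key_blue above 0.003 m or value of joint each of key_green, key_blue above 0.003 m).
It fails at once if the yellow zero key is pressed while a roll is in the basket (value of joint key_yellow above 0.0045 m and ((x of roll_yellow_1 in the frame of basket between -0.04 and 0.04 m and y of roll_yellow_1 in the frame of basket between -0.1 and 0.1 m and z of roll_yellow_1 in the frame of basket between 0.002 and 0.034 m) or (x of roll_yellow_2 in the frame of basket between -0.04 and 0.04 m and y of roll_yellow_2 in the frame of basket between -0.1 and 0.1 m and z of roll_yellow_2 in the frame of basket between 0.002 and 0.034 m) or (x of roll_green_1 in the frame of basket between -0.04 and 0.04 m and y of roll_green_1 in the frame of basket between -0.1 and 0.1 m and z of roll_green_1 in the frame of basket between 0.002 and 0.034 m) or (x of roll_green_2 in the frame of basket between -0.04 and 0.04 m and y of roll_green_2 in the frame of basket between -0.1 and 0.1 m and z of roll_green_2 in the frame of basket between 0.002 and 0.034 m))).
It fails at once if the green or blue key is pressed while a roll is still outside the basket (value of joint any of key_green, key_blue above 0.0045 m and horizontal distance between any of roll_yellow_1, roll_yellow_2, roll_green_1, roll_green_2 and basket above 0.15 m).
It fails at once if the jar, tape measure or wood block is pushed more than 5 cm away (distance of any of parts_jar, tape_measure, wood_block from where it was at the start of the episode above 0.05 m).
Of roll_yellow_1, roll_yellow_2, roll_green_1, roll_green_2 only 2 to 4 are there at a start; the rules pass over those that are not, and their reading is None.
At some moment in a run one of roll_yellow_1, roll_yellow_2, roll_green_1, roll_green_2, bar may be knocked a few centimetres aside while the robot is not near it.
It also fails if it takes over 192 s, if anything falls off the work surface, if the arm or the gripper's body presses on something with over 40 N, if the wrist force passes 120 N, or if a joint passes its speed limit or range.

## Working session

There is one attempt and no reset: what is moved stays moved. The work goes in short steps, Python scripts to look and compute and a shell command to move; the robot and the scene stay as the last step left them, time stands still between calls to the robot, and variables do not carry over. Pictures are saved under pics/ and viewed, and the job is handed in when it is done.

```bash
ls; mkdir -p pics
python3 - <<'E'
from cell import ctrl, imaging
import cv2
print(ctrl.read_state())
for n in ("scene","top"):
    d=imaging.get_image(n)
    cv2.imwrite(f"pics/{n}0.png",d["img"][:,:,::-1])
    print(n,[d[k] for k in("fx","fy","cx","cy")],d["R"],d["t"])
E
```

```text
pics
{'clock': 0.0, 'qpos': array([-1.39377008,  0.62933473,  0.03845158,  1.51839793, -0.02696377,
        0.99627991, -0.02003581]), 'qd': array([ 8.19191367e-04, -9.25274327e-04, -9.57292237e-04, -3.49088114e-05,
       -1.11813406e-03, -7.56957731e-04, -5.32628584e-04]), 'tau': array([-9.81789890e-04, -5.63393354e+01,  1.22504298e+00, -1.93437731e+01,
        1.06694808e-02,  1.09141695e-02, -3.14308409e-06]), 'eef_pos': array([156.1263449 , 630.31791459, 230.38708575]), 'tool_rot': array([-1.57269710e+00, -6.11674014e-05, -2.42850741e-01]), 'force': array([-0.11552271, -0.03731992,  0.09130103]), 'torque': array([-0.02804245, -0.02092497, -0.00050263]), 'width': 85.44108916994848}
scene [401.85327777409844, 401.85327777409844, 274.965871875593, 207.02964905195537] [[ 0.63508418 -0.77234005 -0.01260676]
 [-0.51124764 -0.40804523 -0.75638941]
 [ 0.5790457   0.48681613 -0.6540001 ]] [-168.06006943  435.32359857  567.29448096]
top [421.47182147512154, 421.47182147512154, 280.6924495039928, 211.33126367826335] [[-0.00750785 -0.99996149  0.00454388]
 [-0.99672676  0.00711763 -0.0805301 ]
 [ 0.08049466 -0.00513361 -0.99674182]] [ 243.55380048  519.90619933 1268.7225883 ]
```

View pics/scene0.png

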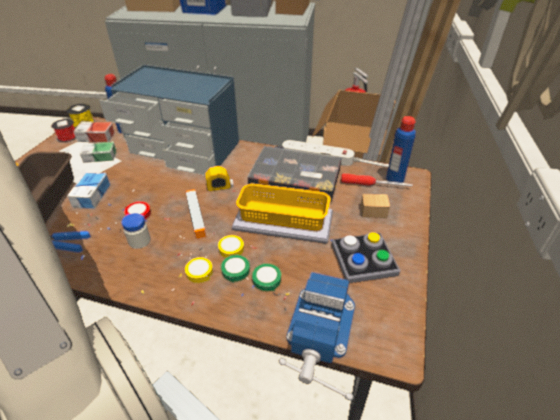

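View pics/top0.png

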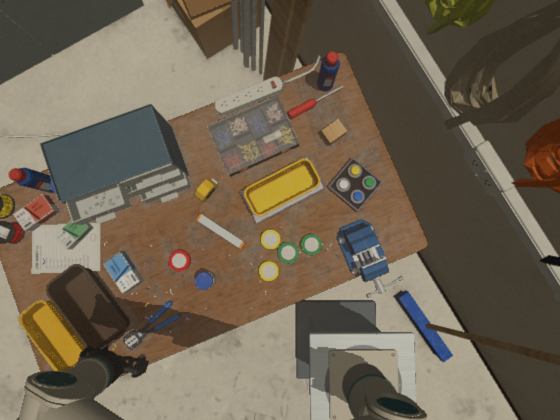

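```bash
cat > h.py <<'E'
from cell import ctrl, imaging
import cv2, numpy as np
from scipy.spatial.transform import Rotation as Rn
def shot(name,png=None,box=None,k=4):
    d=imaging.get_image(name)
    if png:
        im=d["img"][:,:,::-1]
        if box: 
            x0,y0,x1,y1=box; im=cv2.resize(im[y0:y1,x0:x1],None,fx=k,fy=k,interpolation=cv2.INTER_CUBIC)
            for i in range(x0 - x0%10+10,x1,10):
                cv2.line(im,((i-x0)*k,0),((i-x0)*k,5 if i%50 else 14),(255,255,255),1)
            for i in range(y0-y0%10+10,y1,10):
                cv2.line(im,(0,(i-y0)*k),(5 if i%50 else 14,(i-y0)*k),(255,255,255),1)
        cv2.imwrite("pics/"+png,im)
    return d
def w(d,u,v,z):
    r=d["R"].T@np.array([(u-d["cx"])/d["fx"],(v-d["cy"])/d["fy"],1]); c=-d["R"].T@d["t"]
    return (c+r*(z-c[2])/r[2])
def pj(d,P):
    c=d["R"]@np.asarray(P,float)+d["t"]; return np.round([d["fx"]*c[0]/c[2]+d["cx"],d["fy"]*c[1]/c[2]+d["cy"]],1)
def st():
    s=ctrl.read_state(); print("t%.2f"%s["clock"],"tcp",s["eef_pos"].round(1),"rot",np.degrees(s["tool_rot"]).round(2),"F",s["force"].round(1),"w",round(s["width"],1),"q",s["qpos"].round(2)); return s
def go(X,yaw=None):
    """delta in tool axes (cm) from measured pose to world X; yaw change deg about tool y"""
    s=st(); R=Rn.from_euler("xyz",s["tool_rot"]); print("shift cm",(R.inv().apply(np.asarray(X)-s["eef_pos"])/10).round(2))
    if yaw is not None:
        T=Rn.from_euler("xyz",[-90,0,yaw],degrees=True); print("turn",np.degrees((R.inv()*T).as_rotvec()).round(2))
E
python3 - <<'E'
from h import *
shot("top","t1.png",(180,140,390,290),3)
shot("top","t2.png",(180,140,300,290),6) if 0 else None
shot("scene","s1.png",(170,160,410,300),3)
E
```

```text
(no output)
```

View pics/t1.png

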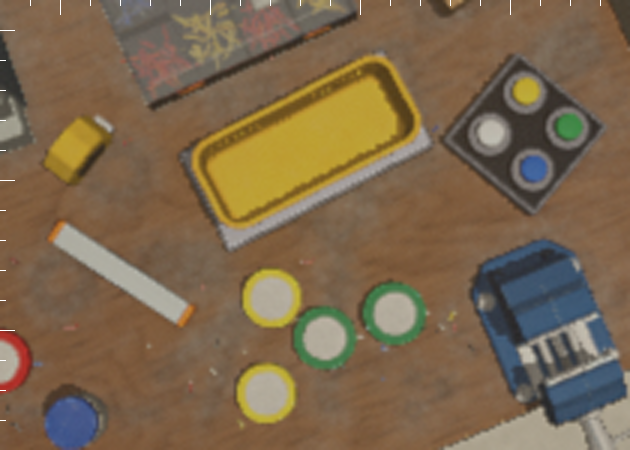

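View pics/s1.png

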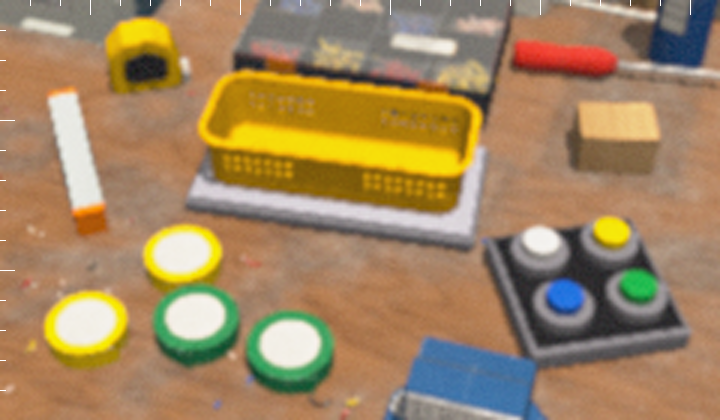

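Run:
```python
from h import *
d=shot("top");s=shot("scene")
T=lambda x,y,z:w(d,180+x/3,140+y/3,z)
S=lambda x,y,z:w(s,170+x/3,160+y/3,z)
for n,a,b,z in [("W",(489,133),(543,241),45),("Y",(526,91),(612,231),45),("G",(569,127),(638,286),45),("B",(532,168),(566,296),45),
 ("y1",(272,298),(183,252),19),("y2",(266,393),(86,322),19),("g1",(324,338),(197,317),19),("g2",(394,313),(289,344),19),
 ("barA",(58,232),(63,92),28),("barB",(186,316),(90,211),28)]:
    print(n,T(*a,z)[:2].round(1),S(*b,z)[:2].round(1))
```

```text
W [600.1  51.2] [597.4  50.4]
Y [642.6  13. ] [639.2  15.2]
G [605.6 -29.5] [601.2 -26.9]
B [564.4   8.7] [560.2   8.7]
y1 [436.5 270.9] [435.8 273.6]
y2 [340.8 277.5] [339.7 279.6]
g1 [395.6 218.5] [394.5 219.1]
g2 [420.3 147.2] [417.6 149.7]
barA [504.6 486.8] [505.3 489.6]
barB [418.9 357.4] [416.  356.8]
```

Run:
```python
from h import *
shot("top","t3.png",(235,145,335,235),8)
```

```text
(no output)
```

View pics/t3.png

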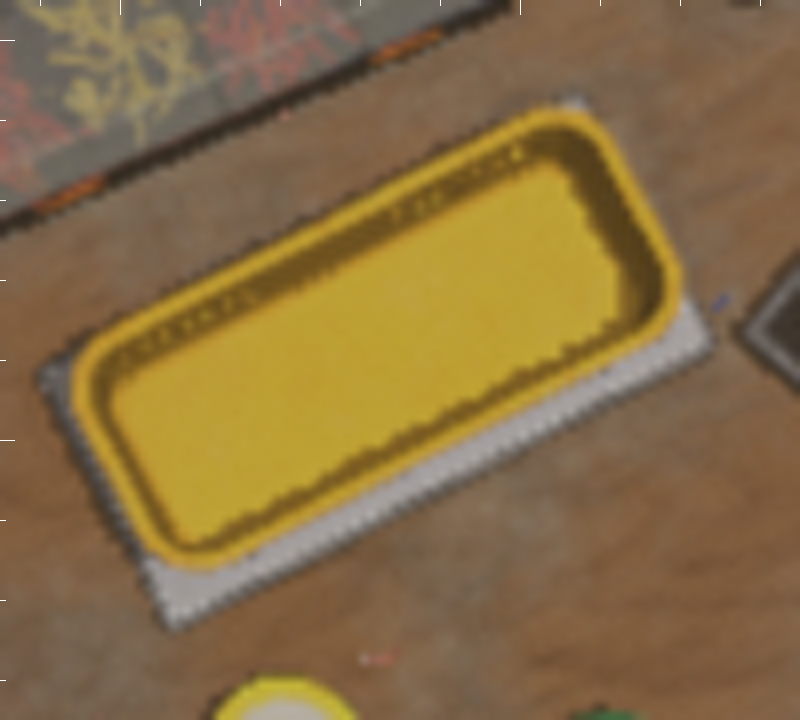

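Run:
```python
from h import *
d=shot("top");T=lambda x,y,z:w(d,235+x/8,145+y/8,z)[:2]
c=T(379,335,74);print("c",c)
for a,b in [((220,568),(670,330)),((110,325),(530,113)),((590,110),(685,275)),((73,400),(150,548))]:
    v=T(*a,74)-T(*b,74); print(np.degrees(np.arctan2(v[1],v[0])).round(1))
# plate / scale corners z=18?
for p in [(42,372),(172,628),(712,345),(575,100)]: print(T(*p,18).round(1))
s=shot("scene"); S=lambda x,y,z:w(s,170+x/3,160+y/3,z)
th=np.radians(62.5)
for th in (60.5,62.5,64.5):
  a=np.radians(th);y=np.array([np.cos(a),np.sin(a)]);x=np.array([y[1],-y[0]])
  print(th,[ (pj(d,np.r_[c+x*i*34+y*j*112,74])-[235,145])*8 for i in(-1,1) for j in (-1,1)],[ (pj(d,np.r_[c+x*i*49+y*j*97,74])-[235,145])*8 for i in(-1,1) for j in (-1,1)])
  print(pj(s,np.r_[c+y*112,74]),pj(s,np.r_[c-y*112,74]))
```

```text
c [589.56865247 234.51764661]
117.6
116.7
29.0
27.2
[583.9 363.6]
[485.1 313.9]
[592.6 105.8]
[688.6 157.4]
60.5 [array([601.6, 563.2]), array([ 68.8, 268. ]), array([690.4, 401.6]), array([159.2, 109.6])] [array([545.6, 579.2]), array([ 84. , 323.2]), array([673.6, 346.4]), array([214.4,  93.6])]
[268.9 174.3] [304.  229.6]
62.5 [array([608.8, 555.2]), array([ 66.4, 279.2]), array([692. , 391.2]), array([151.2, 116.8])] [array([554.4, 572.8]), array([ 84. , 333.6]), array([674.4, 336.8]), array([205.6, 100. ])]
[267.5 174.7] [305.5 229.1]
64.5 [array([616.8, 547.2]), array([ 64.8, 289.6]), array([693.6, 380. ]), array([144. , 124.8])] [array([562.4, 566.4]), array([ 84., 344.]), array([673.6, 326.4]), array([197.6, 105.6])]
[266.1 175.1] [307.1 228.6]
```

Run:
```python
from h import *
go((599,51,120),-13.9)
```

```text
t0.45 tcp [156.2 630.9 231.3] rot [-90.01   0.   -13.92] F [ 0.  -0.1 -0.7] w 85.9 q [-1.39  0.63  0.04  1.52 -0.03  1.   -0.02]
shift cm [ 56.92  11.13 -45.64]
turn [ 0.01 -0.02 -0.  ]
```

```bash
python3 -m inch '[0,2,0,-1.6,0,0,0, 0,5,0,-4,0,0,0, 0,8.5,0,-6.8,0,0,0, 0,12,0,-9.6,0,0,0, 0,15.5,0,-12.4,0,0,0, 0,19,0,-15.2,0,0,0, 0,22.5,0,-18,0,0,0, 0,26,0,-20.8,0,0,0, 0,29.5,0,-23.6,0,0,0, 0,33,0,-26.4,0,0,0, 0,36.5,0,-29.2,0,0,0, 0,40,0,-32,0,0,0]'; python3 -c "
from h import *
go((599,51,60),-13.9)"
```

```text
clock: 1.65
eef_pos: [468.6, 222.7, 231.6]
tool_rot: [-1.57, -0.0, -0.243]
force: [1.5, 1.0, 0.6]
width: 0.0
t1.65 tcp [468.6 222.7 231.6] rot [-8.996e+01 -3.000e-02 -1.391e+01] F [1.5 1.  0.6] w 0.0 q [-0.54  0.44  0.06  1.88 -0.04  0.82  0.87]
shift cm [ 16.77  17.16 -13.54]
turn [-0.04 -0.01  0.03]
```

```bash
python3 -m inch '[0,3,1,-2.4,0,0,0, 0,6,3,-4.8,0,0,0, 0,9,5,-7.2,0,0,0, 0,12,7,-9.6,0,0,0, 0,15,10,-12,0,0,0, 0,16.8,13,-13.6,0,0,0, 0,16.8,15.6,-13.6,0,0,0, 0,16.8,15.6,-13.6,0,0,0, 0,16.8,15.6,-13.6,0,0,0]'; python3 -c "
from h import *
shot('top','t4.png',(310,140,410,230),8)
go((599,51,38.5),-13.9)"
```

```text
clock: 2.55
eef_pos: [597.7, 52.4, 75.4]
tool_rot: [-1.571, 0.001, -0.242]
force: [0.6, -0.7, 0.4]
width: -0.3
t2.60 tcp [598.5  52.8  76.4] rot [-8.994e+01 -6.000e-02 -1.384e+01] F [-0.4 -0.7  0.6] w -0.1 q [-0.16  0.76  0.04  1.79 -0.05  0.6   1.24]
shift cm [ 0.09  3.79 -0.17]
turn [-0.06  0.06  0.06]
```

View pics/t4.png

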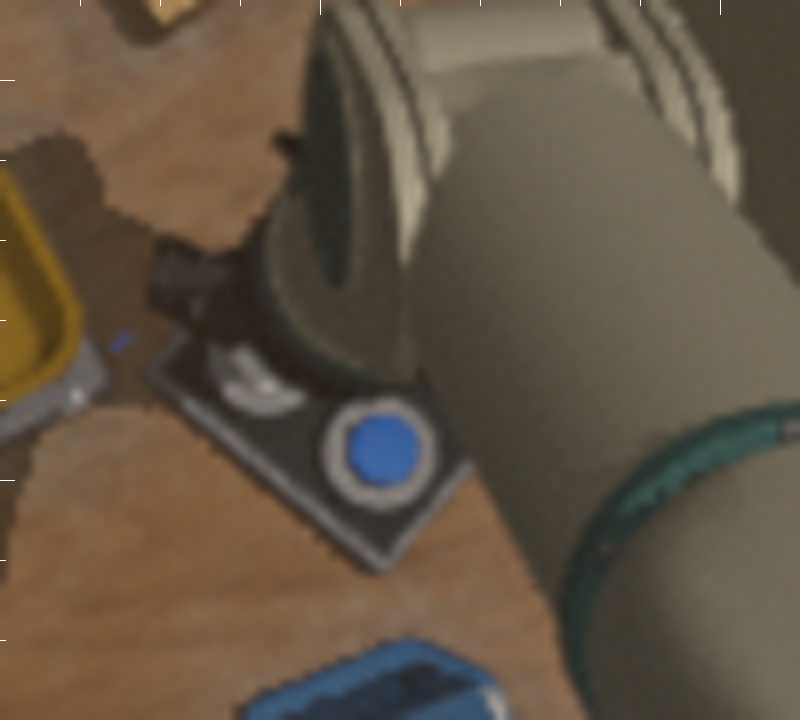

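The top view shows the blue key at crop (385,450) and the gripper over the white key, with the arm hiding the rest. Now I press white.

```bash
python3 -m inch '[0,0.1,1,-0.1,0,0,0, 0,0.1,2,-0.1,0,0,0, 0,0.1,2.8,-0.1,0,0,0, 0,0.1,3.3,-0.1,0,0,0, 0,0.1,3.7,-0.1,0,0,0, 0,0.1,3.8,-0.1,0,0,0, 0,0.1,3.8,-0.1,0,0,0, 0,0.1,3.8,-0.1,0,0,0]'; python3 -c "
from h import *
shot('scene','s2.png',(310,190,420,290),7)
st()"
```

```text
clock: 3.4
eef_pos: [598.5, 50.8, 39.3]
tool_rot: [-1.57, 0.0, -0.243]
force: [-5.5, 0.2, 17.7]
width: 0.0
t3.45 tcp [598.4  50.9  39.3] rot [-8.998e+01  2.000e-02 -1.390e+01] F [-5.1  1.  18.6] w -0.2 q [-0.15  0.82  0.04  1.8  -0.05  0.53  1.24]
```

View pics/s2.png

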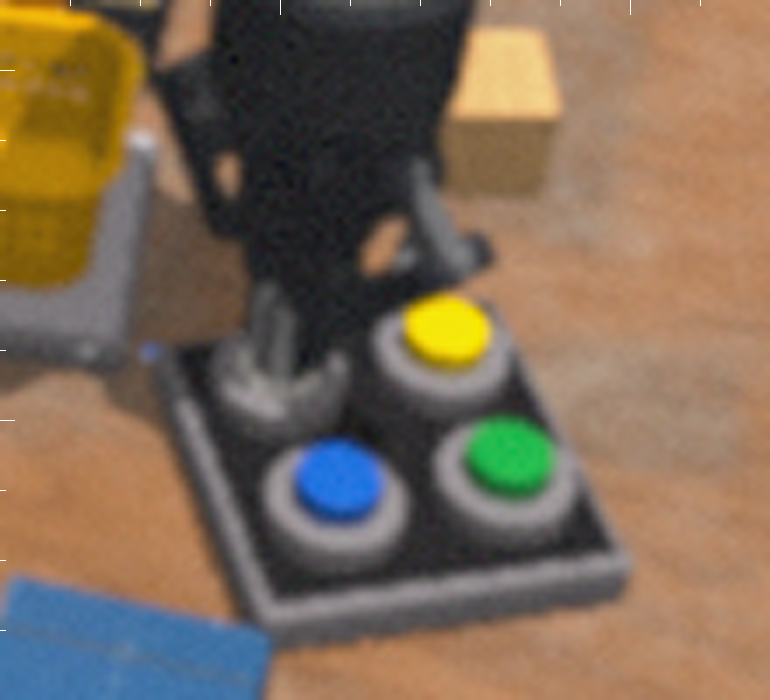

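White is fully down under the fingers (crop 275,390) and the other three keys are up. I lift, move over and press yellow.

```bash
python3 -m inch '[0,0,-1,0,0,0,0, 0,0,-2.5,0,0,0,0, 0,1.5,-3.5,-0.8,0,0,0, 0,3.5,-3.5,-1.8,0,0,0, 0,5,-3.5,-2.6,0,0,0, 0,5,-2.5,-2.6,0,0,0, 0,5,-1.5,-2.6,0,0,0, 0,5,-0.8,-2.6,0,0,0, 0,5,-0.3,-2.6,0,0,0, 0,5,0,-2.6,0,0,0, 0,5,0,-2.6,0,0,0, 0,5,0,-2.6,0,0,0]'; python3 -c "
from h import *
shot('scene','s3.png',(310,190,420,290),7)
st()"
```

```text
clock: 4.65
eef_pos: [639.2, 14.4, 39.3]
tool_rot: [-1.571, 0.003, -0.242]
force: [-7.4, -0.2, 19.0]
width: -0.3
t4.70 tcp [639.2  14.4  39.4] rot [-90.     0.18 -13.86] F [-7.8  0.3 19.7] w 0.2 q [-0.08  0.86  0.03  1.68 -0.04  0.61  1.3 ]
```

View pics/s3.png

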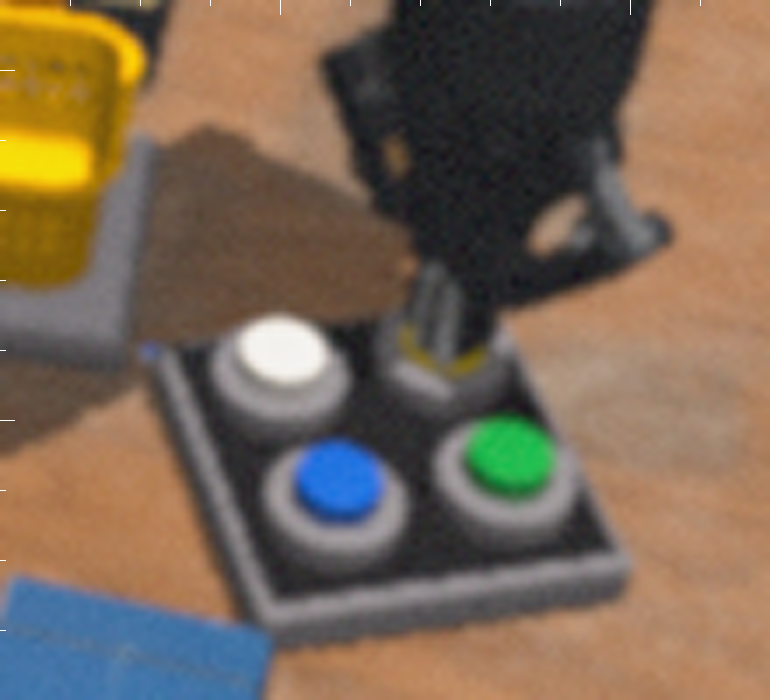

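Yellow is down at crop (440,350) and the others are up. Now I go to roll yellow_1.

```bash
python3 -m inch '[0,0,-2,0,0,0,0, 0,0,-5,0,0,0,0, 0,-2,-9,1.5,0,-6,0, 0.5,-4.5,-11,3.5,0,-14,0, 1,-7.5,-11,5.8,0,-22,0, 1,-10.5,-11,8.1,0,-30,0, 1,-13.5,-11,10.5,0,-38,0, 1,-16.5,-11,12.8,0,-46,0, 1,-19.5,-11,15.1,0,-54,0, 1,-22.5,-11,17.4,0,-62,0, 1,-25,-11,19.3,0,-66,0, 1,-26,-11,20.1,0,-66,0]'; python3 -c "
from h import *
shot('scene','s4.png')
d=shot('top','t5.png',(230,220,330,290),8)
go((436,272,1),52)"
```

```text
clock: 5.9
eef_pos: [433.7, 274.2, 147.2]
tool_rot: [-1.568, -0.0, 0.915]
force: [-0.0, -0.2, -0.3]
width: 85.3
t6.00 tcp [435.4 272.7 147.2] rot [-89.95  -0.    52.26] F [ 0.9 -0.6  0.3] w 85.4 q [-0.44  0.57 -0.25  1.97  0.23  0.63  1.64]
shift cm [-0.02 14.62 -0.1 ]
turn [-0.05  0.26  0.  ]
```

View pics/s4.png

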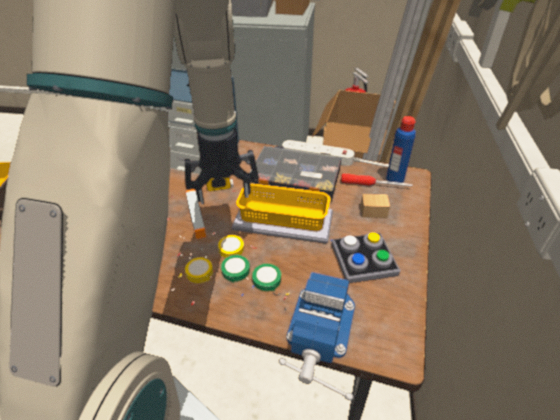

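View pics/t5.png

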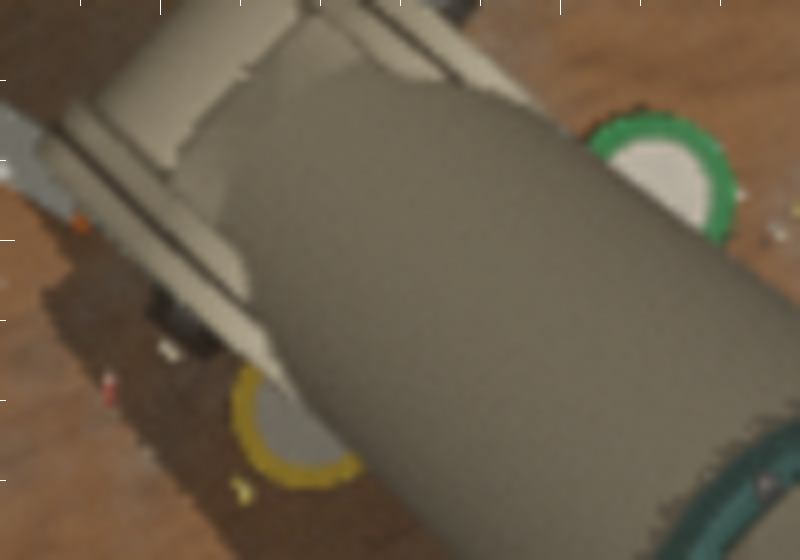

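The rolls have not moved and the gripper is above yellow_1. I descend and close.

```bash
python3 -m inch '[1,0,3,-0.1,0,0,0, 1,0,7,-0.1,0,0,0, 1,0,10.5,-0.1,0,0,0, 1,0,13,-0.1,0,0,0, 1,0,14.5,-0.1,0,0,0, 1,0,14.5,-0.1,0,0,0, 0,0,14.5,-0.1,0,0,0, 0,0,14.5,-0.1,0,0,0, 0,0,14.5,-0.1,0,0,0, 0,0,14.5,-0.1,0,0,0, 0,0,14.5,-0.1,0,0,0]'; python3 -c "
from h import *
shot('scene','s5.png',(170,170,290,290),6)
st()"
```

```text
clock: 7.1
eef_pos: [438.7, 270.2, 3.9]
tool_rot: [-1.572, -0.002, 0.908]
force: [-0.7, -2.0, 6.1]
width: 57.6
t7.15 tcp [438.6 270.2   3.9] rot [-90.07  -0.1   52.04] F [-1.3 -0.5  5.6] w 57.3 q [-0.52  0.81 -0.13  2.04  0.33  0.3   1.55]
```

View pics/s5.png

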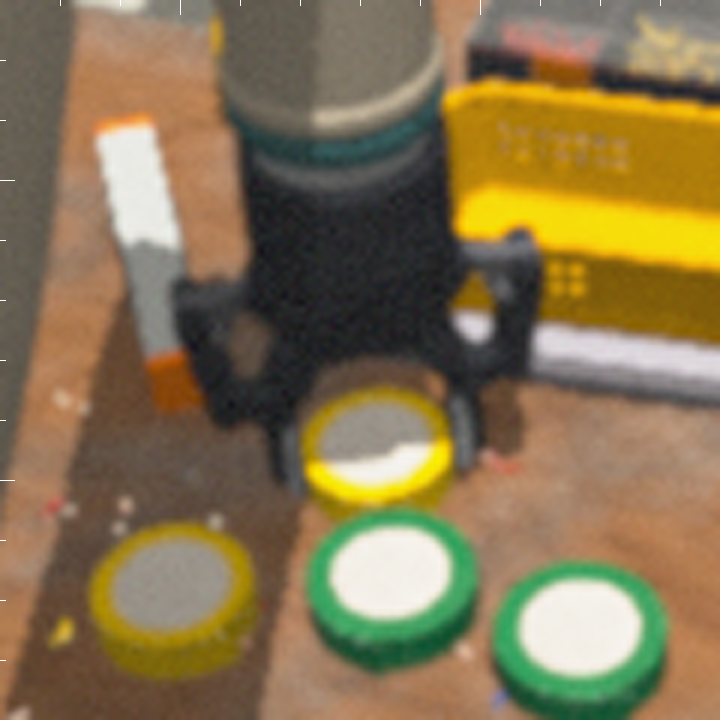

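```bash
python3 -m inch '[0,0,-2,0,0,0,0, 0,0,-5,0,0,0,0, 0,0,-9,0,0,0,0, 0,1,-12,-1.3,0,4,0, 0,3,-13,-3.8,0,11,0, 0,5,-13,-6.3,0,18,0, 0,7,-13,-8.8,0,24.7,0, 0,8.2,-13,-10.3,0,24.7,0, 0,8.2,-13,-10.3,0,24.7,0, 0,8.2,-13,-10.3,0,24.7,0]'; python3 -c "
from h import *
shot('scene','s6.png',(170,130,350,265),4)
d=shot('top','t6.png',(230,140,330,240),6)
go((570,271.5,38),27.3)"
```

```text
clock: 8.15
eef_pos: [568.6, 271.4, 132.6]
tool_rot: [-1.57, 0.001, 0.478]
force: [-0.3, 0.2, -1.2]
width: 57.5
t8.25 tcp [567.8 271.9 132.5] rot [-8.996e+01  7.000e-02  2.744e+01] F [-0.6 -0.6 -0.6] w 57.5 q [-0.41  0.72 -0.14  1.66  0.13  0.77  1.44]
shift cm [ 0.19  9.45 -0.14]
turn [-0.04  0.14 -0.07]
```

View pics/s6.png

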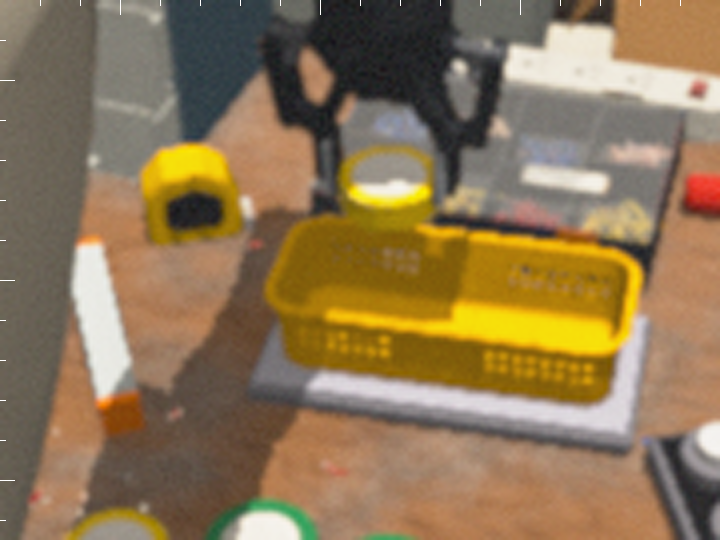

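View pics/t6.png

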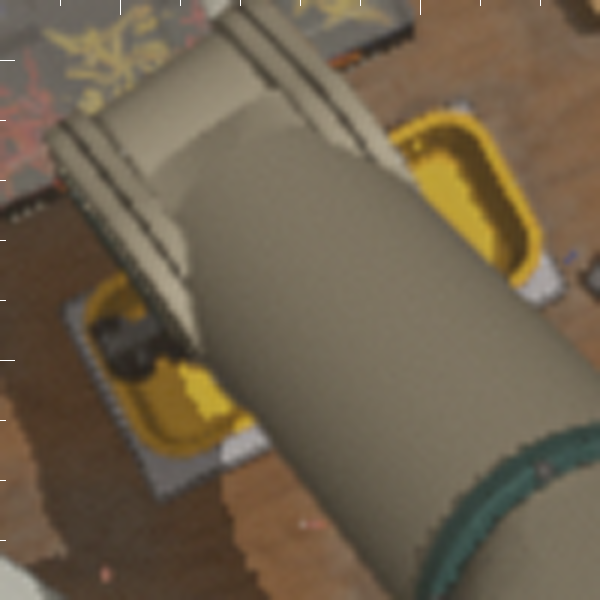

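Run:
```python
from h import *
s=shot("scene"); print(w(s,170+386/4,130+178/4,148)); print((pj(s,(567.8,271.9,148))-[170,130])*4)
go((570,271.5,35),27.3)
```

```text
[564.4735841  269.47201934 148.        ]
[386.4 173.6]
t8.30 tcp [567.9 271.9 132.5] rot [-8.997e+01  6.000e-02  2.746e+01] F [-0.3 -0.1 -0.5] w 57.1 q [-0.41  0.72 -0.14  1.66  0.13  0.77  1.44]
shift cm [ 0.18  9.75 -0.14]
turn [-0.03  0.16 -0.06]
```

```bash
python3 -m inch '[0,0.2,2,-0.1,0,0,0, 0,0.2,4,-0.1,0,0,0, 0,0.2,6,-0.1,0,0,0, 0,0.2,8,-0.1,0,0,0, 0,0.2,9.3,-0.1,0,0,0, 0,0.2,9.9,-0.1,0,0,0, 0,0.2,9.9,-0.1,0,0,0]'; python3 -c "
from h import *
shot('scene','s7.png',(220,160,350,250),6)
st()"
```

```text
clock: 9.0
eef_pos: [570.9, 271.7, 32.8]
tool_rot: [-1.571, 0.001, 0.478]
force: [0.3, -0.8, -1.2]
width: 57.7
t9.05 tcp [571.6 272.   33.6] rot [-8.999e+01 -1.000e-02  2.740e+01] F [-0.2  0.4 -0. ] w 57.5 q [-0.42  0.86 -0.12  1.7   0.16  0.59  1.42]
```

View pics/s7.png

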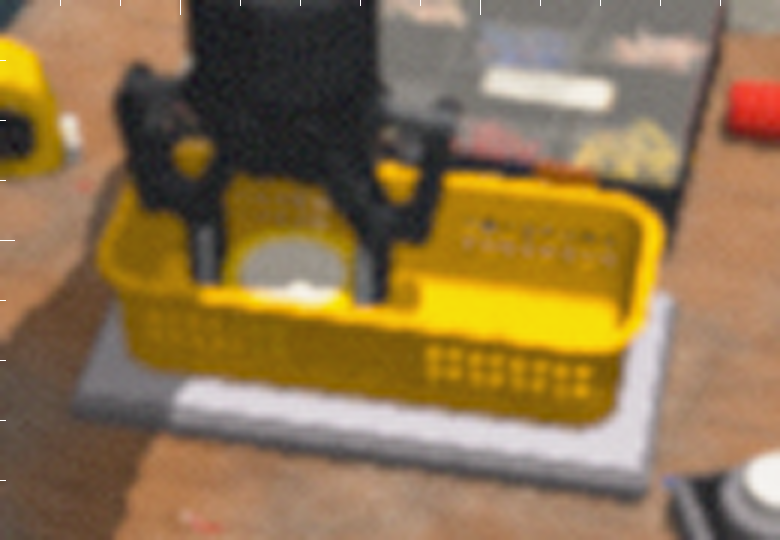

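```bash
python3 -m inch '[0.75,0,0,0,0,0,0, 0.8,0,0,0,0,0,0, 0.83,0,0,0,0,0,0, 0.83,0,0,0,0,0,0, 0.83,0,-1,0,0,0,0, 0.83,0,-3,0,0,0,0, 0.83,0,-6,0,0,0,0, 0.83,0,-9,0,0,0,0, 0.83,0,-11,0,0,0,0, 0.83,0,-11,0,0,0,0]'; python3 -c "
from h import *
shot('scene','s8.png',(170,160,290,290),6)
go((340.5,278.5,147),-30)"
```

```text
clock: 10.05
eef_pos: [573.8, 272.9, 147.4]
tool_rot: [-1.571, -0.007, 0.478]
force: [1.1, -0.3, 0.2]
width: 70.9
t10.10 tcp [572.6 272.2 145.3] rot [-90.    -0.22  27.38] F [-0.8  0.2  0.2] w 71.2 q [-0.4   0.7  -0.14  1.65  0.13  0.8   1.45]
shift cm [-20.32  -0.24  11.23]
turn [-0.11 57.38  0.2 ]
```

View pics/s8.png

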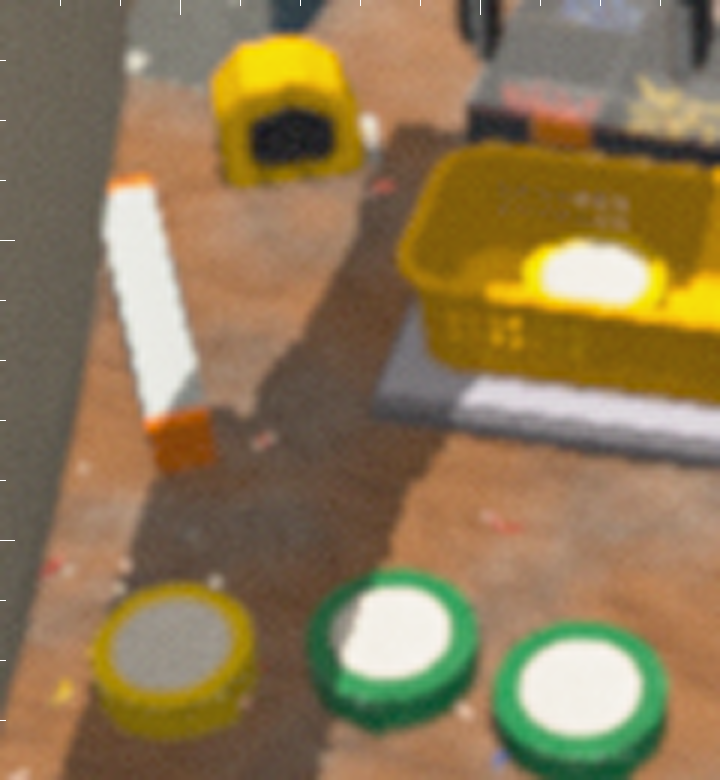

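Yellow_1 lies flat in the basket (crop 595,275); yellow_2 at (175,642) and the greens are unmoved. Next I go to yellow_2.

```bash
python3 -m inch '[1,-1.5,0,0.8,0,6,0, 1,-4,0,2.2,0,13,0, 1,-6.5,0,3.6,0,20,0, 1,-9,0,5,0,27,0, 1,-11.5,0,6.4,0,34,0, 1,-14,0,7.8,0,41,0, 1,-16.5,0,9.1,0,48,0, 1,-19,0,10.5,0,54,0, 1,-20.3,0,11.2,0,57.4,0, 1,-20.3,0,11.2,0,57.4,0, 1,-20.3,0,11.2,0,57.4,0]'; python3 -c "
from h import *
go((340.5,278.5,2.5),-30)"
```

```text
clock: 11.2
eef_pos: [340.2, 277.8, 143.0]
tool_rot: [-1.571, -0.0, -0.522]
force: [0.7, 0.1, 0.3]
width: 85.4
t11.20 tcp [340.2 277.8 143. ] rot [-9.001e+01 -3.000e-02 -2.990e+01] F [0.7 0.1 0.3] w 85.4 q [-0.86  0.49  0.16  2.18 -0.16  0.49  0.46]
shift cm [-0.02 14.05  0.07]
turn [0.01 0.1  0.03]
```

```bash
python3 -m inch '[1,0,3,0.1,0,0,0, 1,0,7,0.1,0,0,0, 1,0,10.5,0.1,0,0,0, 1,0,13,0.1,0,0,0, 1,0,14,0.1,0,0,0, 1,0,14,0.1,0,0,0, 0,0,14,0.1,0,0,0, 0,0,14,0.1,0,0,0, 0,0,14,0.1,0,0,0, 0,0,14,0.1,0,0,0, 0,0,14,0.1,0,0,0]'; python3 -c "
from h import *
shot('scene','s9.png',(170,190,290,290),6)
go((610,200,2.5),27.3)"
```

```text
clock: 12.3
eef_pos: [340.9, 279.2, 4.0]
tool_rot: [-1.57, 0.0, -0.525]
force: [0.2, 1.2, 0.5]
width: 57.6
t12.35 tcp [340.8 279.1   3.9] rot [-8.995e+01  2.000e-02 -3.004e+01] F [0.  0.4 0. ] w 58.1 q [-0.94  0.81  0.29  2.25 -1.1   0.23  1.39]
shift cm [27.27  0.14  6.63]
turn [-6.000e-02 -5.734e+01  1.000e-02]
```

View pics/s9.png

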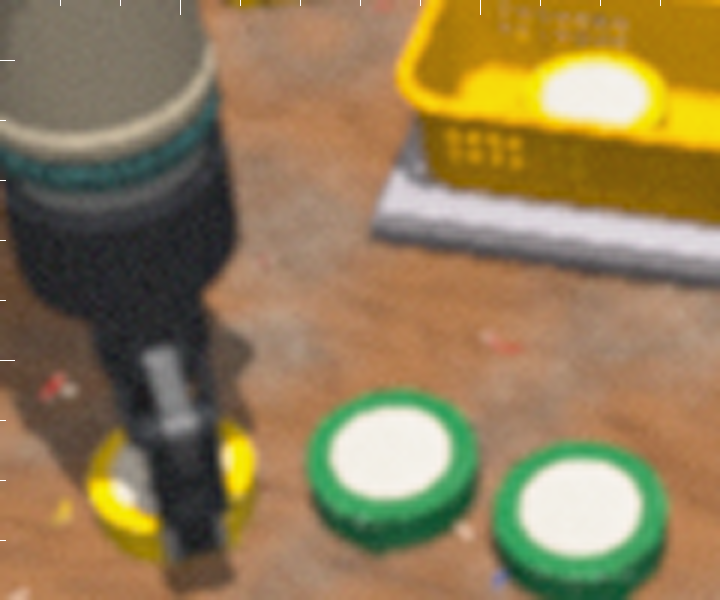

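```bash
python3 -m inch '[0,0,-2,0,0,0,0, 0,0,-5,0,0,0,0, 0,0,-9,0,0,0,0, 0,2,-12,0.5,0,-4,0, 0,5,-13,1.2,0,-11,0, 0,8.5,-13,2,0,-18,0, 0,12,-13,2.8,0,-25,0, 0,15.5,-13,3.6,0,-32,0, 0,19,-13,4.4,0,-39,0, 0,22.5,-13,5.2,0,-46,0, 0,26,-13,6,0,-53,0, 0,27.2,-13,6.4,0,-57.3,0]';python3 -m inch '[0,0,0,0,0,0,0, 0,0,0,0,0,0,0]'; python3 -c "
from h import *
shot('scene','s10.png',(220,130,350,250),6)
go((608,198.6,33.5),27.3)"
```

```text
clock: 13.55
eef_pos: [611.8, 195.0, 133.9]
tool_rot: [-1.574, -0.002, 0.476]
force: [-0.1, -0.7, 0.2]
width: 57.4
clock: 13.75
eef_pos: [606.8, 198.3, 133.1]
tool_rot: [-1.57, 0.002, 0.474]
force: [0.1, 0.7, -1.0]
width: 57.4
t13.80 tcp [606.4 198.8 133.1] rot [-89.93   0.12  27.22] F [ 0.2  0.1 -0.7] w 57.7 q [-0.61  0.77  0.43  1.65 -0.41  0.82  2.04]
shift cm [ 0.16  9.96 -0.1 ]
turn [-0.07 -0.08 -0.12]
```

View pics/s10.png

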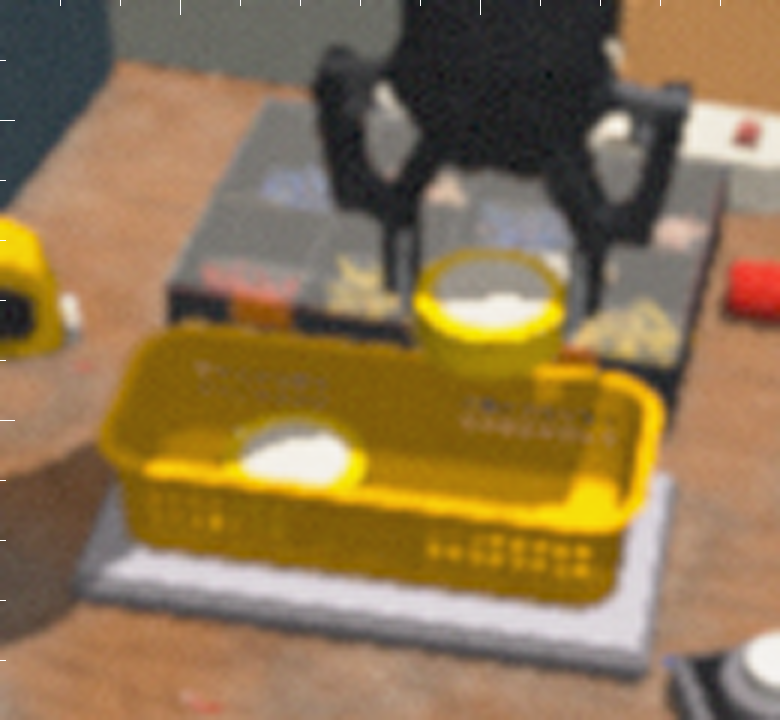

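```bash
python3 -m inch '[0,0.2,2,-0.1,0,0,0, 0,0.2,4,-0.1,0,0,0, 0,0.2,6,-0.1,0,0,0, 0,0.2,8,-0.1,0,0,0, 0,0.2,9.3,-0.1,0,0,0, 0,0.2,9.9,-0.1,0,0,0, 0,0.2,9.9,-0.1,0,0,0]'; python3 -c "
from h import *
d=shot('scene','s11.png',(220,160,350,250),6)
print((pj(d,(571,272,45))-[220,160])*6)
st()"
```

```text
clock: 14.5
eef_pos: [609.4, 198.5, 33.9]
tool_rot: [-1.571, 0.002, 0.476]
force: [-0.2, -1.2, 1.3]
width: 57.5
[291.  278.4]
t14.55 tcp [610.1 198.4  34.7] rot [-9.001e+01  2.000e-02  2.730e+01] F [ 0.3 -0.1 -0.2] w 57.6 q [-0.57  0.9   0.36  1.68 -0.48  0.65  2.1 ]
```

View pics/s11.png

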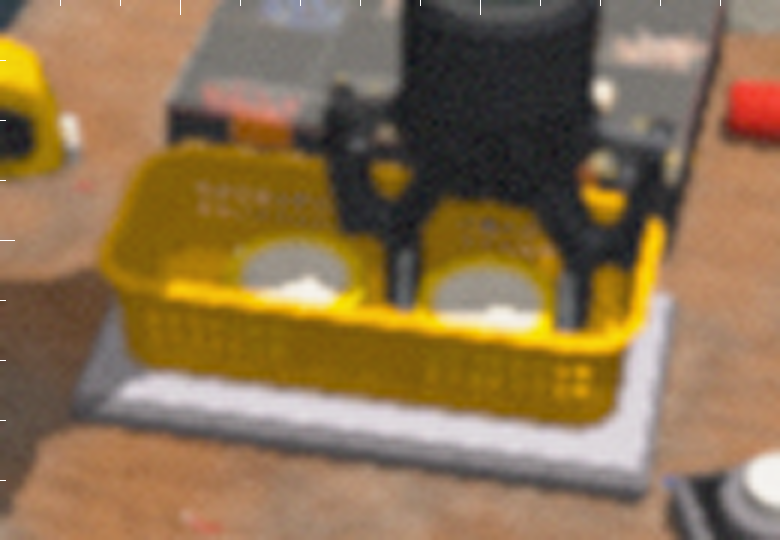

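```bash
python3 -m inch '[0.75,0,0,0,0,0,0, 0.8,0,0,0,0,0,0, 0.83,0,0,0,0,0,0, 0.83,0,0,0,0,0,0, 0.83,0,-1,0,0,0,0, 0.83,0,-3,0,0,0,0, 0.83,0,-6,0,0,0,0, 0.83,0,-9,0,0,0,0, 0.83,0,-11,0,0,0,0, 0.83,0,-11,0,0,0,0]'; python3 -c "
from h import *
d=shot('scene','s12.png',(170,160,330,290),5)
go((395,219,147),-35)"
```

```text
clock: 15.55
eef_pos: [612.7, 198.5, 148.5]
tool_rot: [-1.572, -0.006, 0.476]
force: [1.0, 0.1, 0.4]
width: 70.9
t15.60 tcp [611.3 198.4 146.4] rot [-90.03  -0.19  27.29] F [-0.1  0.8 -1.3] w 71.1 q [-0.62  0.75  0.44  1.63 -0.4   0.85  2.04]
shift cm [-18.28  -0.13  11.75]
turn [-0.08 62.29  0.18]
```

View pics/s12.png

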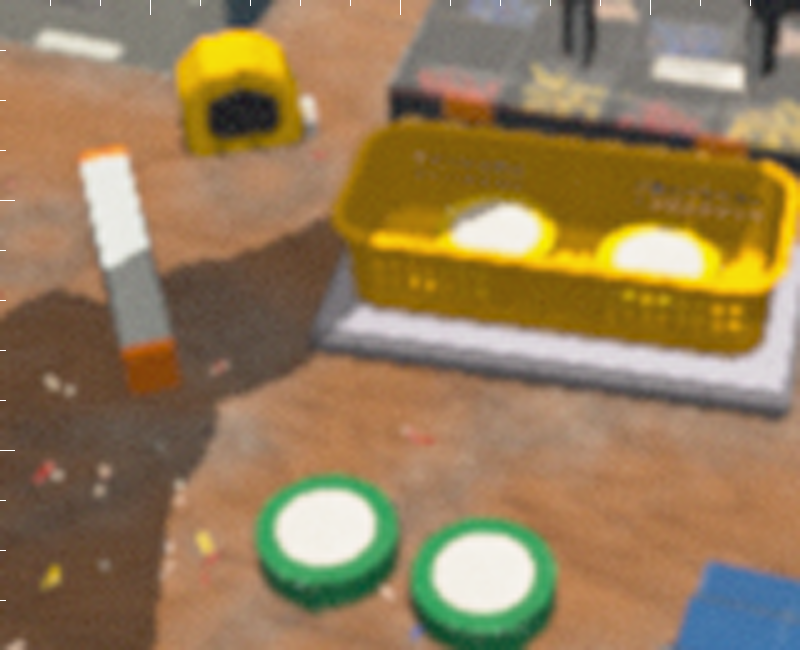

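Both yellow rolls lie flat side by side (crop 500,230 and 660,255); the greens at (325,527) and (483,572) are unmoved. Next is green_1.

```bash
python3 -m inch '[1,-1.5,0,1,0,6,0, 1,-3.5,0,2.2,0,13,0, 1,-5.5,0,3.6,0,20,0, 1,-8,0,5.2,0,27,0, 1,-10.5,0,6.8,0,34,0, 1,-13,0,8.4,0,41,0, 1,-15.5,0,10,0,48,0, 1,-17.5,0,11.2,0,55,0, 1,-18.3,0,11.75,0,62,0, 1,-18.3,0,11.75,0,62.3,0, 1,-18.3,0,11.75,0,62.3,0]'; python3 -c "
from h import *
go((395,219,2.5),-35)"
```

```text
clock: 16.7
eef_pos: [394.0, 218.7, 144.1]
tool_rot: [-1.572, -0.001, -0.608]
force: [0.5, 0.1, 0.8]
width: 85.4
t16.70 tcp [394.  218.7 144.1] rot [-9.006e+01 -3.000e-02 -3.484e+01] F [0.5 0.1 0.8] w 85.4 q [-1.07  0.61  0.75  2.16 -0.72  0.64  1.15]
shift cm [ 0.06 14.16  0.1 ]
turn [0.06 0.16 0.03]
```

```bash
python3 -m inch '[1,0.1,3,0.1,0,0,0, 1,0.1,7,0.1,0,0,0, 1,0.1,10.5,0.1,0,0,0, 1,0.1,13,0.1,0,0,0, 1,0.1,14.1,0.1,0,0,0, 1,0.1,14.1,0.1,0,0,0, 0,0.1,14.1,0.1,0,0,0, 0,0.1,14.1,0.1,0,0,0, 0,0.1,14.1,0.1,0,0,0, 0,0.1,14.1,0.1,0,0,0, 0,0.1,14.1,0.1,0,0,0]'; python3 -c "
from h import *
d=shot('scene','s13.png',(170,160,330,290),5)
go((570.5,271.5,132),27.3)"
```

```text
clock: 17.8
eef_pos: [396.3, 219.0, 4.8]
tool_rot: [-1.569, -0.002, -0.611]
force: [-0.0, -1.1, 4.9]
width: 61.4
t17.85 tcp [396.3 219.    4.8] rot [-89.89  -0.12 -34.99] F [-0.5 -0.9  4.5] w 61.0 q [-0.78  0.82  0.32  2.22 -1.06  0.27  1.44]
shift cm [ 11.29 -12.67  14.31]
turn [-3.000e-02 -6.229e+01  1.700e-01]
```

View pics/s13.png

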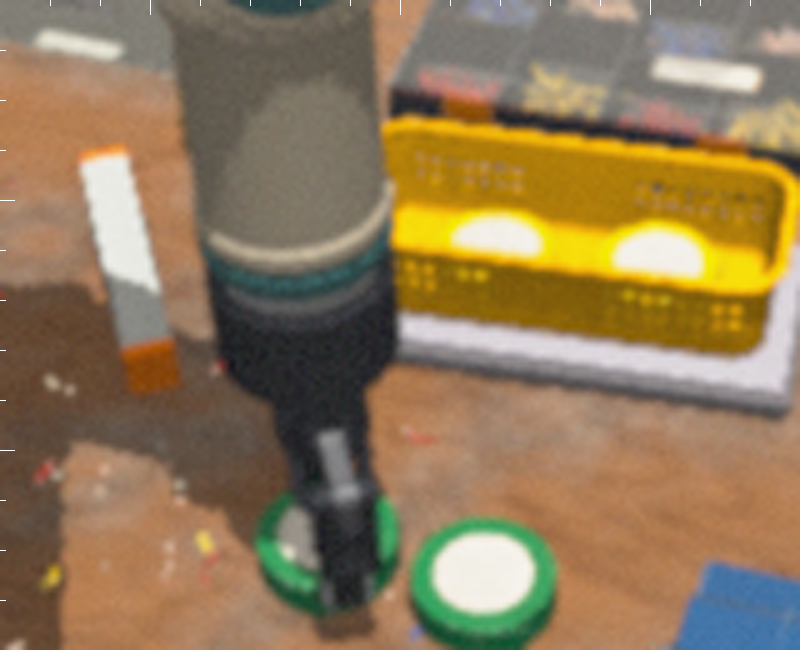

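```bash
python3 -m inch '[0,0,-2,0,0,0,0, 0,0,-5,0,0,-4,0, 0,0,-9,0,0,-10,0, 0,1,-12,1.3,0,-17,0, 0,3,-13.5,3.8,0,-24,0, 0,5,-13.5,6.3,0,-31,0, 0,7,-13.5,8.8,0,-38,0, 0,9,-13.5,11.3,0,-45,0, 0,10.5,-13.5,13.3,0,-52,0, 0,11.3,-13.5,14.3,0,-59,0, 0,11.3,-13.5,14.3,0,-62.3,0, 0,11.3,-13.5,14.3,0,-62.3,0]';python3 -m inch '[0,0,0,0,0,0,0, 0,0,0,0,0,0,0]'; python3 -c "
from h import *
d=shot('scene','s14.png',(220,130,350,250),6)
print((pj(d,(571,272,45))-[220,130])*6)
go((570.8,272,52),27.3)"
```

```text
clock: 19.05
eef_pos: [570.0, 271.1, 139.2]
tool_rot: [-1.571, -0.0, 0.477]
force: [-1.0, -0.1, -0.9]
width: 61.5
clock: 19.25
eef_pos: [569.3, 271.4, 138.8]
tool_rot: [-1.571, 0.0, 0.476]
force: [0.3, -0.3, -1.6]
width: 61.7
[291.  458.4]
t19.30 tcp [569.3 271.4 138.7] rot [-9.001e+01  2.000e-02  2.727e+01] F [ 0.9  0.6 -0.8] w 61.5 q [-0.75  0.75  0.44  1.67 -0.41  0.82  1.92]
shift cm [ 0.16  8.67 -0.01]
turn [ 0.01 -0.03 -0.02]
```

View pics/s14.png

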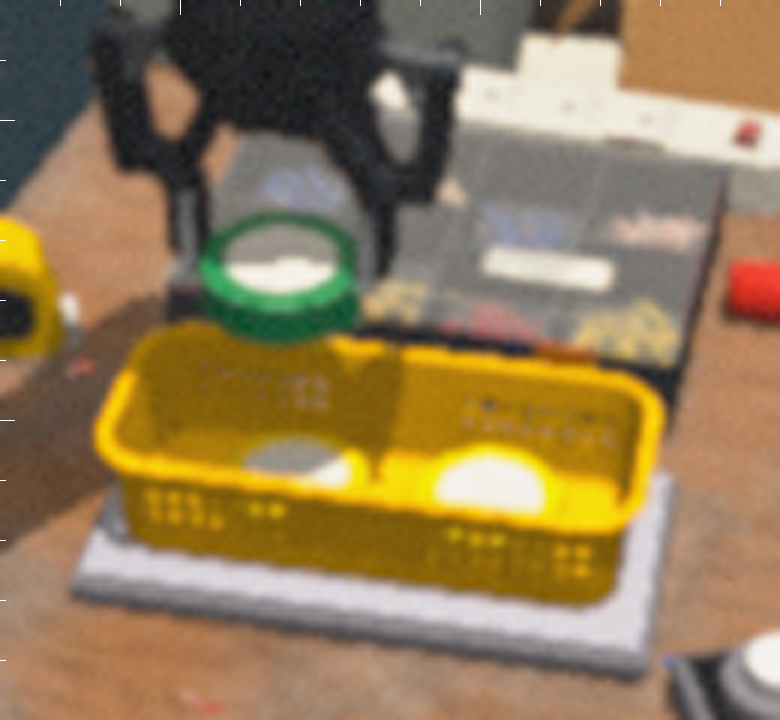

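```bash
python3 -m inch '[0,0.1,2,0,0,0,0, 0,0.1,4,0,0,0,0, 0,0.1,6,0,0,0,0, 0,0.1,7.5,0,0,0,0, 0,0.1,8.3,0,0,0,0, 0,0.1,8.6,0,0,0,0, 0,0.1,8.6,0,0,0,0]'; python3 -c "
from h import *
d=shot('scene','s15.png',(220,160,350,250),6)
st()"
```

```text
clock: 20.0
eef_pos: [570.8, 271.7, 52.5]
tool_rot: [-1.571, 0.0, 0.476]
force: [0.6, 0.6, -0.6]
width: 60.9
t20.05 tcp [571.1 271.8  52.9] rot [-9.001e+01 -3.000e-02  2.728e+01] F [-0.9 -0.3 -0.1] w 61.6 q [-0.71  0.86  0.37  1.71 -0.47  0.66  1.97]
```

View pics/s15.png

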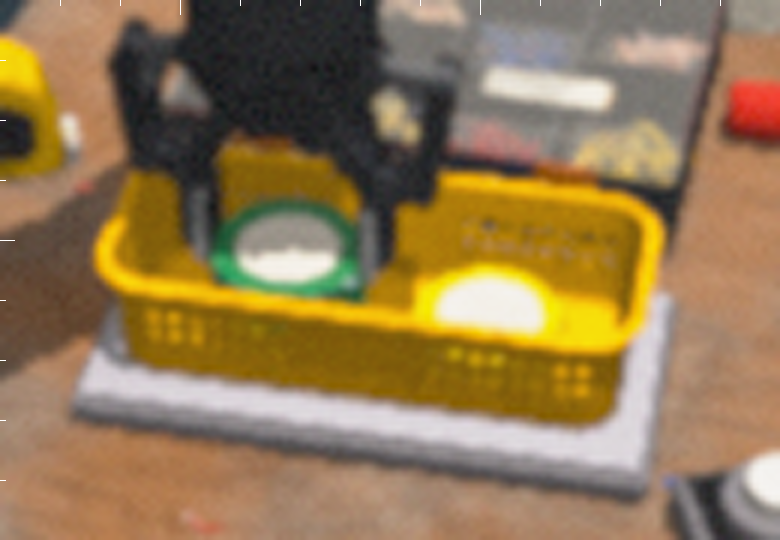

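```bash
python3 -m inch '[0.8,0,0,0,0,0,0, 0.85,0,0,0,0,0,0, 0.85,0,0,0,0,0,0, 0.85,0,0,0,0,0,0, 0.85,0,-1,0,0,0,0, 0.85,0,-3,0,0,0,0, 0.85,0,-6,0,0,0,0, 0.85,0,-9,0,0,0,0, 0.85,0,-9,0,0,0,0]'; python3 -c "
from h import *
d=shot('scene','s16.png',(170,160,330,290),5)
print((pj(d,(419,148.5,19))-[170,160])*5)
go((419,148.5,143),27.3)"
```

```text
clock: 20.95
eef_pos: [573.8, 272.5, 147.5]
tool_rot: [-1.571, -0.008, 0.476]
force: [1.5, 0.1, 1.5]
width: 72.3
[486. 573.]
t21.00 tcp [572.3 272.2 145.3] rot [-90.01  -0.28  27.28] F [ 0.2  1.  -0.5] w 72.3 q [-0.75  0.74  0.44  1.66 -0.41  0.83  1.92]
shift cm [-19.3    0.14  -3.97]
turn [ 0.01 -0.02  0.28]
```

View pics/s16.png

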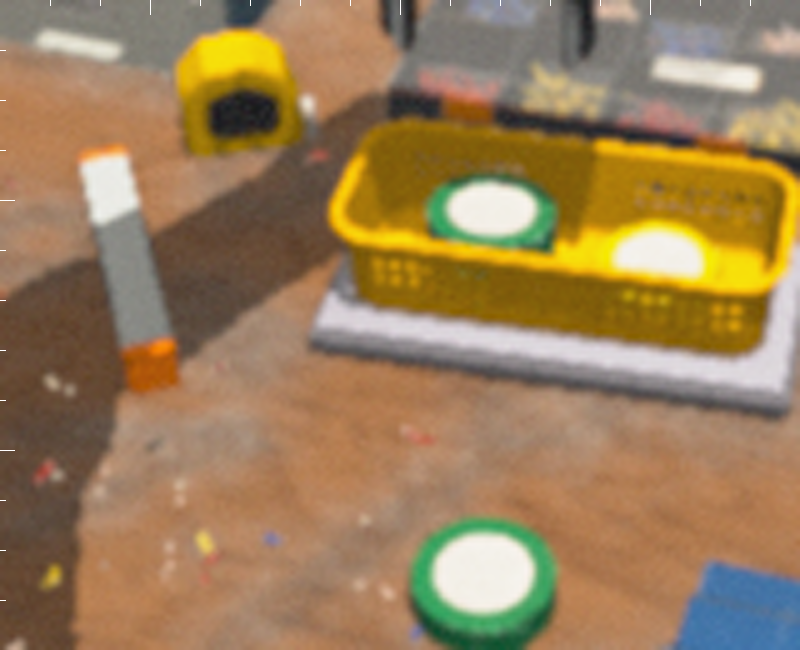

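Green_1 lies flat on top of yellow_1 (crop 490,208) and green_2 is at (484,573), as predicted. I go there.

```bash
python3 -m inch '[1,-2,0,-0.4,0,0,0, 1,-5,0,-1,0,0,0, 1,-8,0,-1.6,0,0,0, 1,-11,0,-2.3,0,0,0, 1,-14,0,-2.9,0,0,0, 1,-17,0,-3.5,0,0,0, 1,-19.3,0,-4,0,0,0, 1,-19.3,0,-4,0,0,0, 1,-19.3,0,-4,0,0,0]'; python3 -c "
from h import *
go((419,148.5,2.5),27.3)"
```

```text
clock: 21.9
eef_pos: [417.4, 147.7, 142.4]
tool_rot: [-1.571, 0.0, 0.476]
force: [0.6, 0.8, -0.2]
width: 85.4
t21.90 tcp [417.4 147.7 142.4] rot [-8.999e+01  2.000e-02  2.726e+01] F [ 0.6  0.8 -0.2] w 85.4 q [-0.69  0.52  0.41  2.17 -0.42  0.52  2.08]
shift cm [ 0.18 13.99 -0.  ]
turn [-0.01 -0.04 -0.02]
```

```bash
python3 -m inch '[1,0.2,3,0,0,0,0, 1,0.2,7,0,0,0,0, 1,0.2,10.5,0,0,0,0, 1,0.2,13,0,0,0,0, 1,0.2,14,0,0,0,0, 1,0.2,14,0,0,0,0, 0,0.2,14,0,0,0,0, 0,0.2,14,0,0,0,0, 0,0.2,14,0,0,0,0, 0,0.2,14,0,0,0,0, 0,0.2,14,0,0,0,0]'; python3 -c "
from h import *
d=shot('scene','s17.png',(170,160,330,290),5)
go((608.5,198.8,132),27.3)"
```

```text
clock: 23.0
eef_pos: [419.6, 148.9, 2.7]
tool_rot: [-1.571, -0.0, 0.476]
force: [0.3, 0.1, -1.4]
width: 61.7
t23.05 tcp [419.5 148.8   2.7] rot [-8.999e+01 -2.000e-02  2.729e+01] F [ 1.5  1.1 -0.4] w 61.7 q [-0.6   0.81  0.29  2.23 -1.06  0.24  2.7 ]
shift cm [ 19.09 -12.92  -4.22]
turn [-0.01 -0.01  0.02]
```

View pics/s17.png

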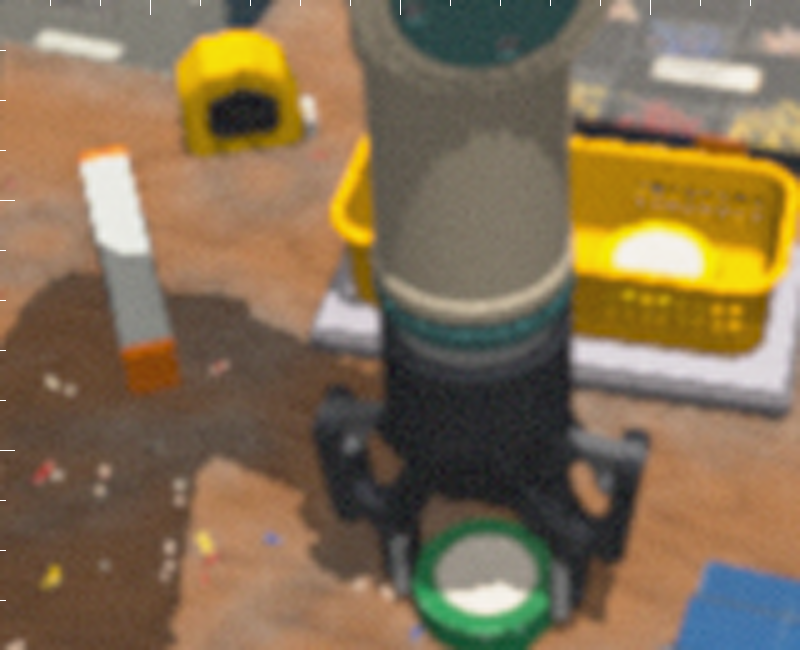

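```bash
python3 -m inch '[0,0,-2,0,0,0,0, 0,0,-5,0,0,0,0, 0,0,-9,0,0,0,0, 0,2,-12,-0.5,0,0,0, 0,5,-13.5,-1.1,0,0,0, 0,8,-13.5,-1.8,0,0,0, 0,11,-13.5,-2.5,0,0,0, 0,14,-13.5,-3.2,0,0,0, 0,17,-13.5,-3.9,0,0,0, 0,19.1,-13.5,-4.4,0,0,0, 0,19.1,-13.5,-4.4,0,0,0, 0,19.1,-13.5,-4.4,0,0,0]'; python3 -c "
from h import *
d=shot('scene','s18.png',(220,130,350,250),6)
go((609.3,197,51),27.3)"
```

```text
clock: 24.25
eef_pos: [608.5, 196.7, 136.9]
tool_rot: [-1.571, 0.002, 0.476]
force: [-0.4, -0.1, -0.4]
width: 61.5
t24.30 tcp [608.  196.6 137. ] rot [-89.97   0.12  27.26] F [ 0.1  0.6 -1. ] w 61.4 q [-0.77  0.84  0.74  1.65 -0.68  0.93  2.28]
shift cm [ 0.15  8.6  -0.03]
turn [-0.03 -0.04 -0.12]
```

View pics/s18.png

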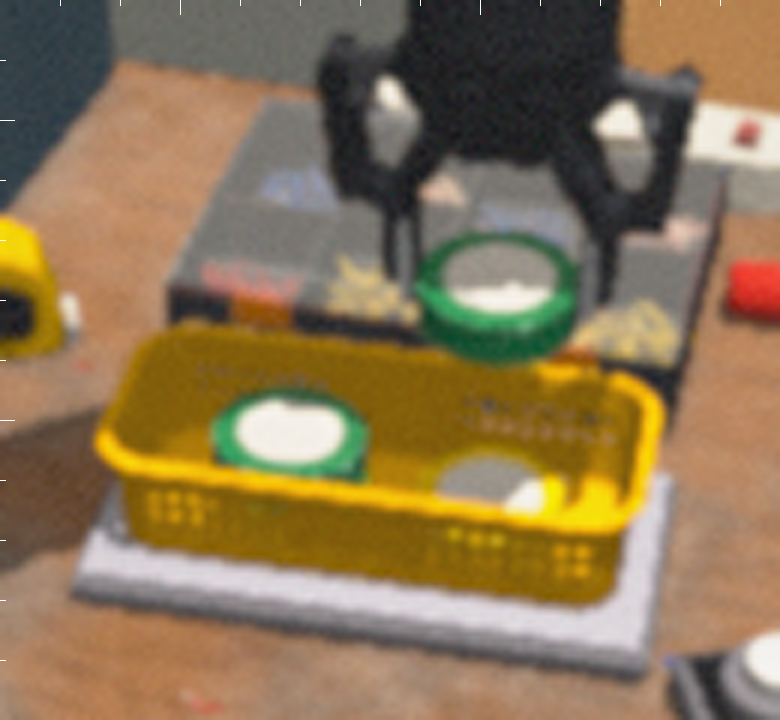

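```bash
python3 -m inch '[0,0.1,2,0,0,0,0, 0,0.1,4,0,0,0,0, 0,0.1,6,0,0,0,0, 0,0.1,7.5,0,0,0,0, 0,0.1,8.3,0,0,0,0, 0,0.1,8.6,0,0,0,0, 0,0.1,8.6,0,0,0,0, 0.8,0.1,8.6,0,0,0,0, 0.8,0.1,8.6,0,0,0,0, 0.8,0.1,8.6,0,0,0,0, 0.8,0.1,8.6,0,0,0,0]'; python3 -c "
from h import *
st()"; python3 -m inch '[0.8,0,-1,0,0,0,0, 0.8,0,-3,0,0,0,0, 0.8,0,-6,0,0,0,0, 0.8,0,-9,0,0,0,0, 0.8,0,-12,0,0,0,0, 0.8,0,-12,0,0,0,0]';python3 -c "
from h import *
d=shot('scene','s19.png',(170,160,330,290),5)
d=shot('top','t19.png',(180,140,330,260),5)
go((461,422,160),57)"
```

```text
clock: 25.4
eef_pos: [610.2, 197.6, 51.8]
tool_rot: [-1.571, -0.0, 0.476]
force: [0.1, -0.0, -0.3]
width: 68.6
t25.40 tcp [610.2 197.6  51.8] rot [-9.001e+01 -2.000e-02  2.729e+01] F [ 0.1 -0.  -0.3] w 68.6 q [-0.72  0.95  0.65  1.69 -0.77  0.79  2.35]
clock: 26.0
eef_pos: [613.1, 197.3, 176.7]
tool_rot: [-1.573, -0.008, 0.476]
force: [0.7, -0.6, 0.2]
width: 68.5
t26.10 tcp [610.3 197.7 172.5] rot [-8.999e+01 -8.000e-02  2.729e+01] F [-0.2 -0.2  0. ] w 68.5 q [-0.78  0.81  0.77  1.62 -0.65  0.99  2.25]
shift cm [-2.99  1.25 26.78]
turn [ 1.000e-02 -2.971e+01  8.000e-02]
```

View pics/s19.png

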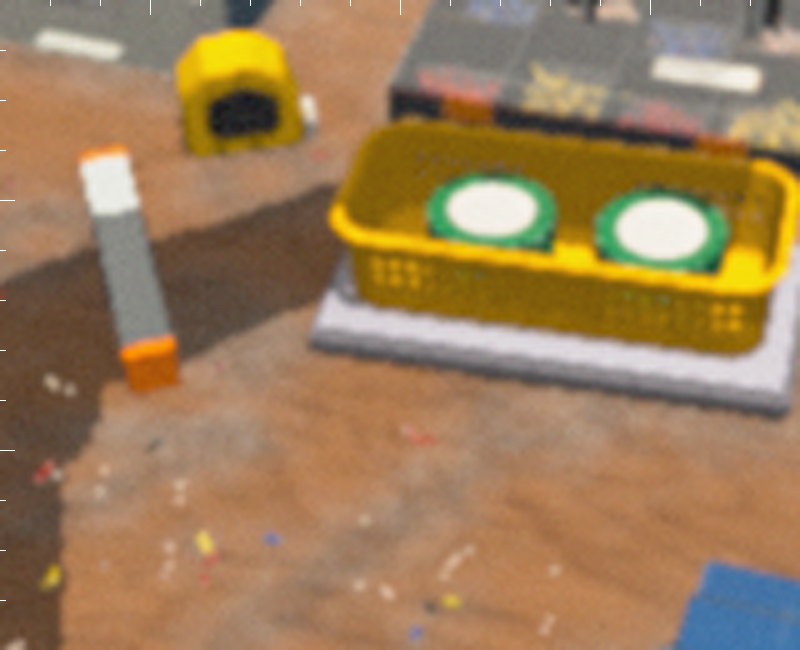

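View pics/t19.png

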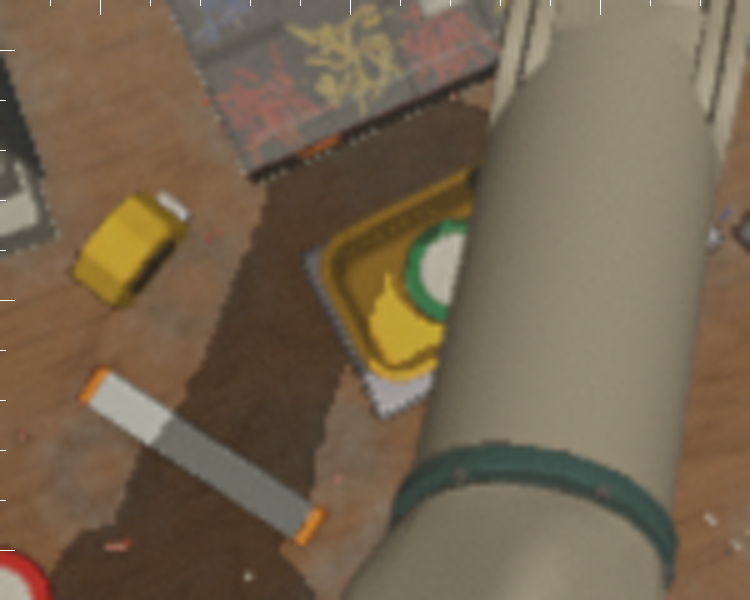

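All four rolls lie flat in the basket: greens on top at crop (490,208) and (662,228), both below the rim line. Next I measure the bar.

Run:
```python
from h import *
d=shot("top");T=lambda x,y,z:w(d,180+x/5,140+y/5,z)[:2]
A=T(92,384,28);B=T(311,526,28);v=A-B
print(A,B,np.hypot(*v),np.degrees(np.arctan2(v[1],v[0])),(A+B)/2)
# width
print(T(80,398,28)-T(105,368,28), T(300,546,28)-T(325,510,28))
for p in[(A+B)/2]: print((pj(d,(*p,28))-[180,140])*5)
s=shot("scene")
S=lambda x,y,z:w(s,170+x/5,160+y/5,z)[:2]
A2=S(103,152,28);B2=S(148,348,28);print(A2,B2,(A2+B2)/2)
```

```text
[506.19723733 489.63347465] [419.28867127 356.78376597] 158.7518313332999 56.8078058919957 [462.7429543  423.20862031]
[-18.14232789  15.01114282] [-21.55623973  15.09574075]
[201. 455.]
[505.4060713  491.32796932] [417.14410727 359.40445905] [461.27508929 425.36621418]
```

```bash
python3 -c "
from h import *
go((462,424,120),56.8)"; python3 -m inch '[1,-0.2,0,2,0,-3,0, 1,-0.5,0,5,0,-7,0, 1,-0.9,0,8,0,-10,0, 1,-1.2,0,11,0,-13,0, 1,-1.5,0,14,0,-17,0, 1,-1.9,1,17,0,-20,0, 1,-2.2,2,20,0,-23,0, 1,-2.5,3,23,0,-26,0, 1,-2.7,4.5,26,0,-29.5,0, 1,-2.8,5,26.9,0,-29.5,0, 1,-2.8,5,26.9,0,-29.5,0, 1,-2.8,5,26.9,0,-29.5,0]';python3 -c "
from h import *
d=shot('scene','s20.png',(150,90,330,225),4)
go((462,424,10),56.8)"
```

```text
t26.20 tcp [609.2 197.7 170.7] rot [-89.96   0.11  27.29] F [ 0.6  0.2 -1. ] w 68.3 q [-0.78  0.81  0.77  1.62 -0.65  0.99  2.25]
shift cm [-2.7   5.09 26.86]
turn [ -0.07 -29.51  -0.09]
clock: 27.4
eef_pos: [462.5, 422.4, 121.5]
tool_rot: [-1.572, 0.001, 0.99]
force: [0.4, -0.3, -0.9]
width: 85.7
t27.45 tcp [463.2 422.  122. ] rot [-9.010e+01  2.000e-02  5.665e+01] F [ 0.6 -0.4  0.4] w 85.6 q [-1.15  0.81  0.63  1.7  -0.61  0.84  2.31]
shift cm [ 0.1  11.2   0.23]
turn [ 0.1  -0.15 -0.02]
```

View pics/s20.png

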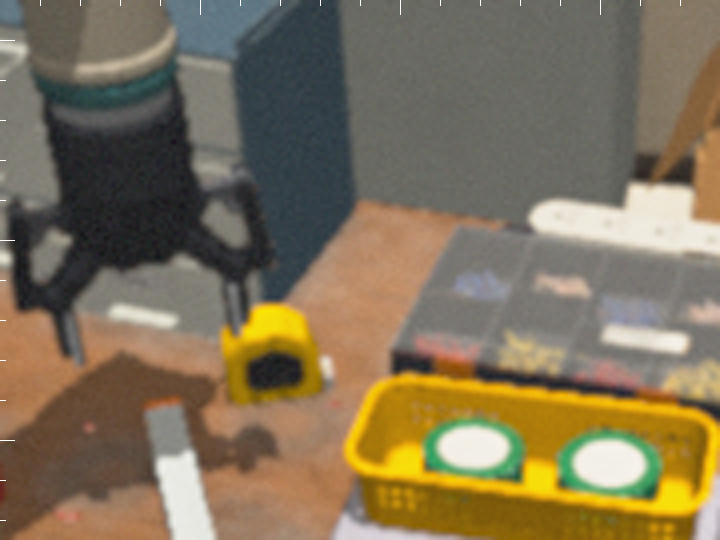

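```bash
python3 -c "
from h import *
d=shot('top'); print(w(d,180,260.5,19),w(d,203.5,280,72),w(d,205.6,190,60))"; python3 -m inch '[0.7,0.1,2,0.2,0,0,0, 0.7,0.1,5,0.2,0,0,0, 0.7,0.1,8,0.2,0,0,0, 0.7,0.1,10,0.2,0,0,0, 0.7,0.1,11,0.2,0,0,0, 0.7,0.1,11,0.2,0,0,0, 0,0.1,11,0.2,0,0,0, 0,0.1,11,0.2,0,0,0, 0,0.1,11,0.2,0,0,0, 0,0.1,11,0.2,0,0,0, 0,0.1,11,0.2,0,0,0, 0,0.1,11,0.2,0,0,0]';python3 -c "
from h import *
d=shot('scene','s21.png',(150,120,330,255),4)
st()"
```

```text
[374.49879793 545.96367004  19.        ] [319.64535914 464.99659572  72.        ] [583.72188532 462.79945176  60.        ]
clock: 28.7
eef_pos: [461.7, 426.2, 13.0]
tool_rot: [-1.572, -0.002, 0.991]
force: [0.1, -0.9, 5.5]
width: 22.3
t28.75 tcp [461.7 426.1  13.1] rot [-90.04  -0.12  56.78] F [-1.2 -0.9  6.8] w 22.7 q [-1.09  0.95  0.51  1.73 -0.72  0.65  2.4 ]
```

View pics/s21.png

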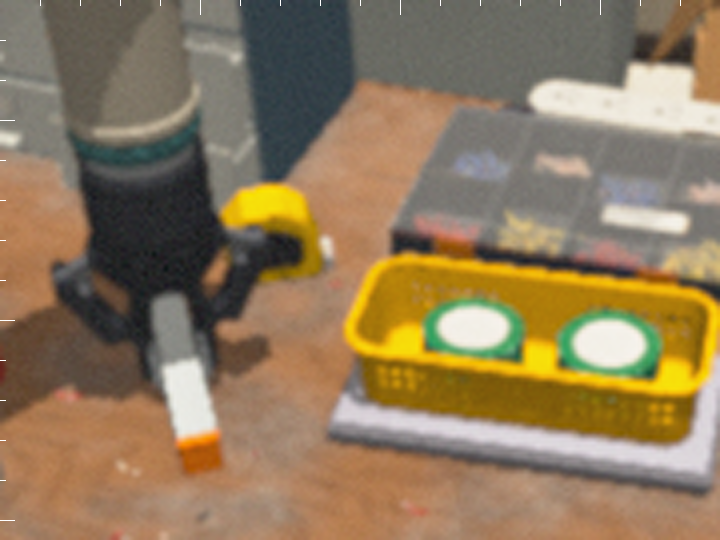

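```bash
python3 -m inch '[0,0,-1,0,0,0,0, 0,0,-3,0,0,0,0, 0,0,-6,0,0,0,0, 0,0,-10,0,0,0,0, 0,-0.4,-13,-1,0,3,0, 0,-1.2,-13,-3.5,0,8,0, 0,-2.2,-13,-6,0,13,0, 0,-3.1,-13,-8.5,0,18,0, 0,-4,-13,-11,0,23,0, 0,-4.7,-13,-13,0,28,0, 0,-5.1,-13,-14.2,0,29.5,0, 0,-5.1,-13,-14.2,0,29.5,0]';python3 -m inch '[0,0,0,0,0,0,0, 0,0,0,0,0,0,0]';python3 -c "
from h import *
d=shot('scene','s22.png',(200,110,350,240),5)
d=shot('top','t22.png',(210,130,340,240),6)
go((552.5,306,90),27.3)"
```

```text
clock: 29.95
eef_pos: [552.7, 303.3, 141.9]
tool_rot: [-1.572, -0.0, 0.474]
force: [0.4, 0.8, -0.9]
width: 22.5
clock: 30.15
eef_pos: [550.4, 307.1, 141.2]
tool_rot: [-1.569, 0.001, 0.479]
force: [-0.0, -0.2, -0.7]
width: 22.5
t30.25 tcp [550.6 306.7 141.3] rot [-8.994e+01  4.000e-02  2.744e+01] F [-0.3  0.7 -1.8] w 22.6 q [-0.98  0.83  0.76  1.67 -0.69  0.93  2.11]
shift cm [ 0.14  5.13 -0.15]
turn [-0.06  0.14 -0.04]
```

View pics/s22.png

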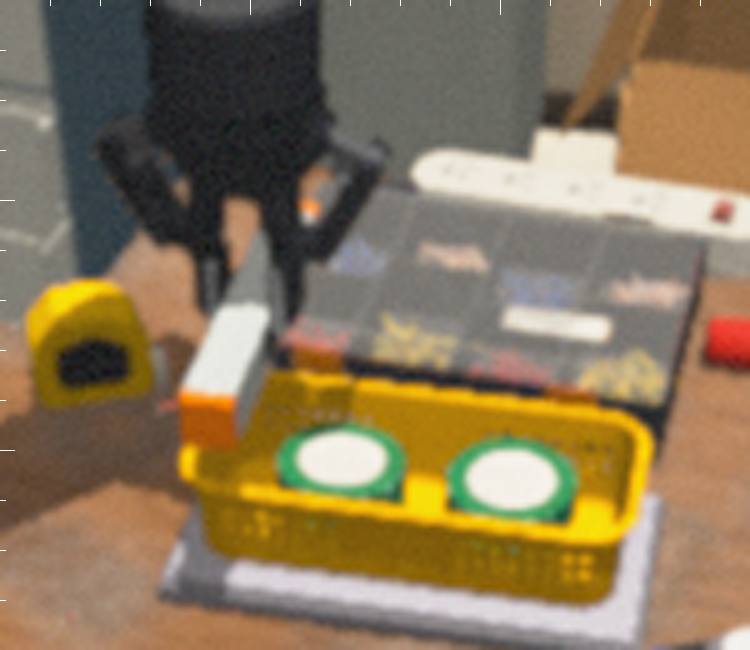

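View pics/t22.png

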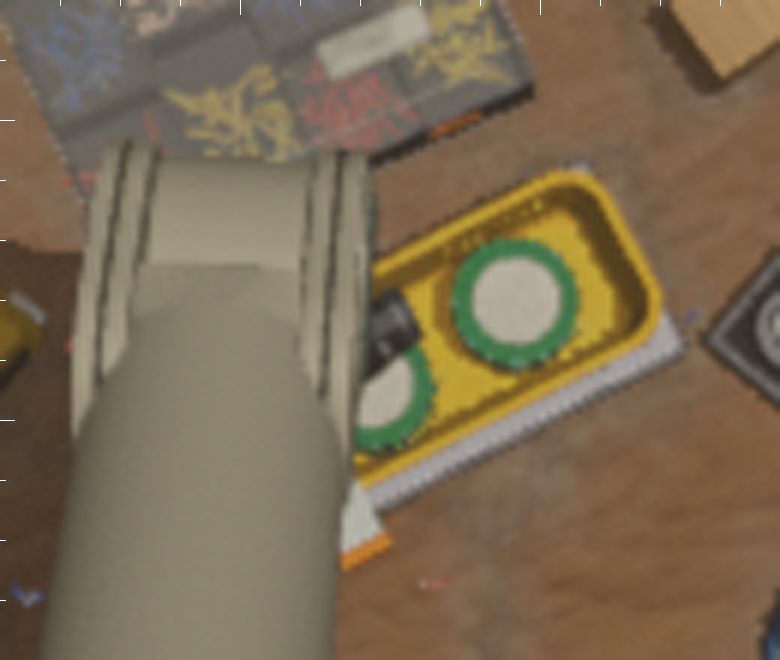

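```bash
python3 -c "
from h import *
d=shot('scene')
c=np.array([550.6,306.7]);x=np.array([.889,.459])
for k in(-82,82):
  for z in (128.3,156.3): print(k,z,(pj(d,(*(c+k*x),z))-[200,110])*5)
d=shot('top')
print((pj(d,(*(c-82*x),156.3))-[210,130])*6)
"
```

```text
-82 128.3 [207.5 449.5]
-82 156.3 [203.5 400. ]
82 128.3 [296. 245.]
82 156.3 [294.  197.5]
[361.8 561. ]
```

```bash
python3 -m inch '[0,0.1,1.5,0,0,0,0, 0,0.1,3,0,0,0,0, 0,0.1,4.3,0,0,0,0, 0,0.1,5,0,0,0,0, 0,0.1,5.3,0,0,0,0, 0,0.1,5.4,0,0,0,0, 0,0.1,5.4,0,0,0,0, 0,0.1,5.4,0,0,0,0]';python3 -c "
from h import *
d=shot('scene','s23.png',(200,110,350,240),5)
go((627,160,87),27.3)"
```

```text
clock: 31.15
eef_pos: [552.9, 305.8, 87.7]
tool_rot: [-1.571, -0.001, 0.476]
force: [-0.2, 0.1, -0.8]
width: 22.3
t31.20 tcp [552.8 305.8  87.7] rot [-9.001e+01 -3.000e-02  2.729e+01] F [ 0.4 -0.4 -1.6] w 22.3 q [-0.95  0.9   0.71  1.7  -0.75  0.84  2.15]
shift cm [ -0.09   0.08 -16.36]
turn [ 0.01 -0.01  0.03]
```

View pics/s23.png

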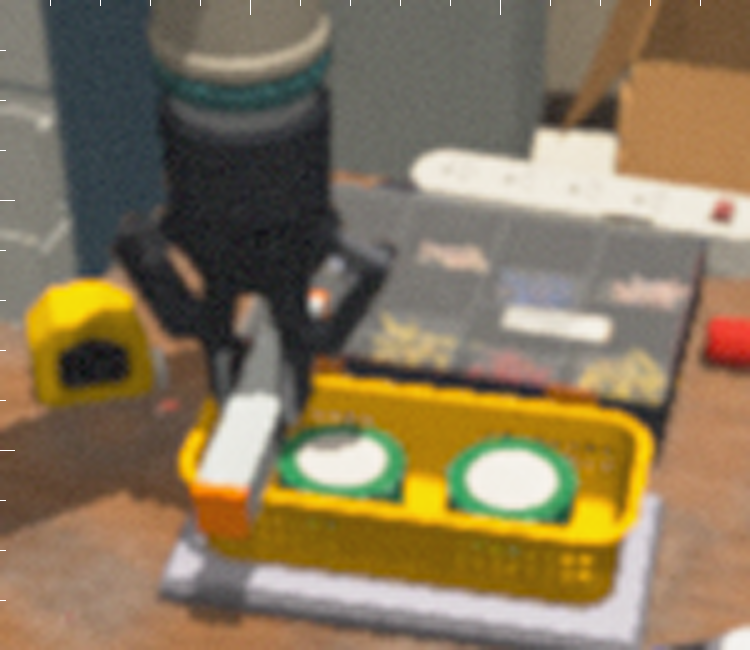

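The bar is just above the rim at the end away from the keys. I lower it the last bit until it touches.

```bash
python3 -m inch '[0,0,0.1,0,0,0,0, 0,0,0.2,0,0,0,0, 0,0,0.2,0,0,0,0]';python3 -c "
from h import *
st()"; python3 -m inch '[0,0,0.1,0,0,0,0, 0,0,0.1,0,0,0,0]'; python3 -c "
from h import *
st()"
```

```text
clock: 31.5
eef_pos: [552.8, 305.8, 87.0]
tool_rot: [-1.57, -0.001, 0.476]
force: [-2.8, -0.4, 9.3]
width: 22.7
t31.50 tcp [552.8 305.8  87. ] rot [-8.996e+01 -5.000e-02  2.729e+01] F [-2.8 -0.4  9.3] w 22.7 q [-0.95  0.9   0.71  1.7  -0.76  0.84  2.15]
clock: 31.7
eef_pos: [552.8, 305.9, 87.0]
tool_rot: [-1.569, -0.001, 0.476]
force: [-5.1, -0.6, 15.4]
width: 22.3
t31.70 tcp [552.8 305.9  87. ] rot [-8.992e+01 -7.000e-02  2.729e+01] F [-5.1 -0.6 15.4] w 22.3 q [-0.95  0.9   0.71  1.7  -0.76  0.84  2.15]
```

```bash
python3 -m inch '[0,0,-0.15,0,0,0,0, 0,0,-0.15,-0.7,0,0,0, 0,0,-0.15,-1.4,0,0,0, 0,0,-0.15,-2.2,0,0,0, 0,0,-0.15,-3,0,0,0, 0,0,-0.15,-3.8,0,0,0, 0,0,-0.15,-4.6,0,0,0, 0,0,-0.15,-5.4,0,0,0, 0,0,-0.15,-6.2,0,0,0, 0,0,-0.15,-7,0,0,0, 0,0,-0.15,-7.8,0,0,0, 0,0,-0.15,-8.2,0,0,0]';python3 -c "
from h import *
d=shot('scene','s24.png',(200,110,350,240),5)
go((627,160,87),27.3)"
```

```text
clock: 32.9
eef_pos: [590.4, 235.3, 87.0]
tool_rot: [-1.567, -0.002, 0.477]
force: [-3.2, 5.2, 8.5]
width: 22.8
t32.95 tcp [590.7 234.5  87. ] rot [-89.82  -0.13  27.31] F [-1.7  5.3  6.2] w 22.7 q [-0.81  0.9   0.69  1.69 -0.74  0.84  2.27]
shift cm [-0.2  -0.02 -8.29]
turn [-0.18  0.01  0.13]
```

View pics/s24.png

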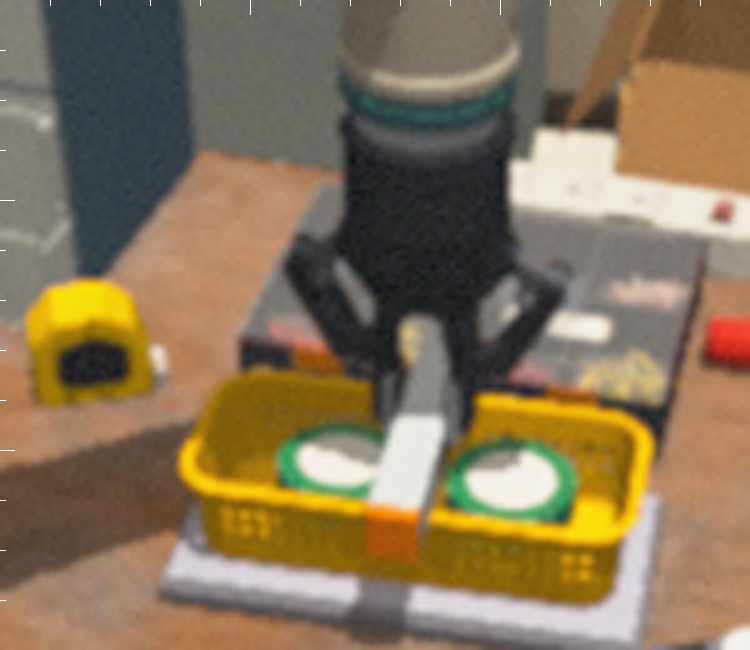

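The bar is mid-basket, sitting on the rim with light contact. I continue to the key end.

```bash
python3 -m inch '[0,-0.1,0,-0.8,0,0,0, 0,-0.1,0,-1.6,0,0,0, 0,-0.1,0,-2.4,0,0,0, 0,-0.1,0,-3.2,0,0,0, 0,-0.1,0,-4,0,0,0, 0,-0.1,0,-4.8,0,0,0, 0,-0.1,0,-5.6,0,0,0, 0,-0.1,0,-6.4,0,0,0, 0,-0.1,0,-7.2,0,0,0, 0,-0.1,0,-8,0,0,0, 0,-0.1,0,-8.4,0,0,0, 0,-0.1,0,-8.4,0,0,0]';python3 -m inch '[0,0,0,0,0,0,0, 0,0,0,0,0,0,0]';python3 -c "
from h import *
d=shot('scene','s25.png',(200,110,350,240),5)
go((462,424,87),56.8)"
```

```text
clock: 34.15
eef_pos: [628.4, 159.6, 87.1]
tool_rot: [-1.568, -0.002, 0.477]
force: [-2.0, 3.1, 7.2]
width: 22.4
clock: 34.35
eef_pos: [628.4, 159.6, 87.1]
tool_rot: [-1.569, -0.002, 0.477]
force: [-0.8, 3.5, 6.9]
width: 22.7
t34.40 tcp [628.4 159.6  87.1] rot [-89.88  -0.14  27.34] F [-1.3  3.6  7.1] w 22.8 q [-0.67  0.91  0.68  1.65 -0.73  0.85  2.37]
shift cm [-2.63  0.06 31.13]
turn [ -0.08 -29.46   0.17]
```

View pics/s25.png

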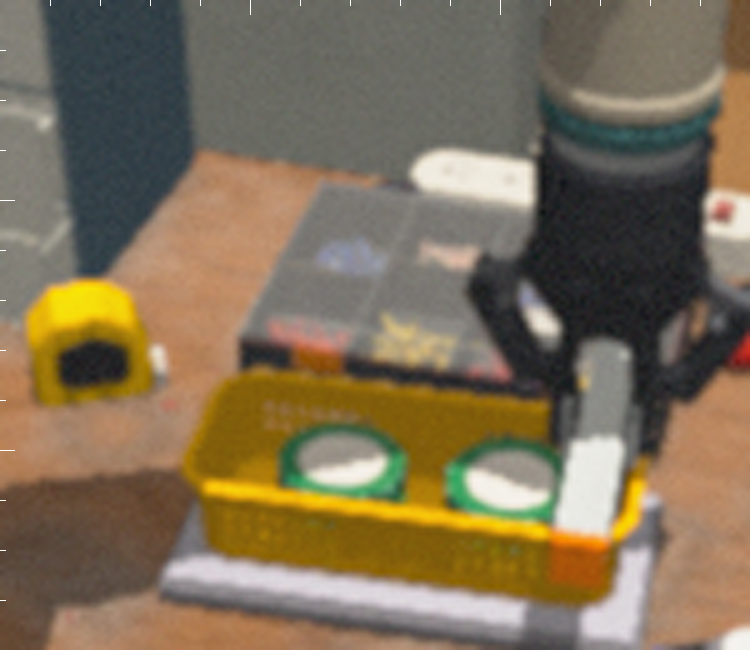

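The bar is at the key end, still on the rim. I lift it and set it on the free bench in front of the basket.

```bash
python3 -m inch '[0,0,-2,0,0,0,0, 0,0,-5,0,0,0,0, 0,-0.8,-7,0.9,0,0,0, 0,-2.7,-7,3,0,0,0, 0,-4.6,-7,5.2,0,0,0, 0,-6.5,-7,7.4,0,0,0, 0,-8.4,-7,9.6,0,0,0, 0,-10.3,-7,11.8,0,0,0, 0,-12.2,-7,14,0,0,0, 0,-14.2,-7,16.2,0,0,0, 0,-15.3,-7,17.5,0,0,0, 0,-15.3,-7,17.5,0,0,0]';python3 -m inch '[0,0,0,0,0,0,0, 0,0,0,0,0,0,0]';python3 -c "
from h import *
d=shot('scene','s26.png',(160,130,340,265),4)
go((412,245,14),27.3)"
```

```text
clock: 35.6
eef_pos: [408.7, 244.2, 155.6]
tool_rot: [-1.569, 0.003, 0.479]
force: [-0.4, -0.3, -1.4]
width: 22.6
clock: 35.8
eef_pos: [413.0, 242.6, 156.2]
tool_rot: [-1.572, -0.001, 0.475]
force: [-0.1, -0.9, -0.7]
width: 22.6
t35.85 tcp [412.9 242.5 156.1] rot [-9.006e+01 -5.000e-02  2.721e+01] F [ 0.6 -0.1 -0.8] w 22.2 q [-1.11  0.63  0.79  2.08 -0.69  0.72  2.18]
shift cm [ 0.03 14.21  0.28]
turn [ 0.06 -0.09  0.05]
```

View pics/s26.png

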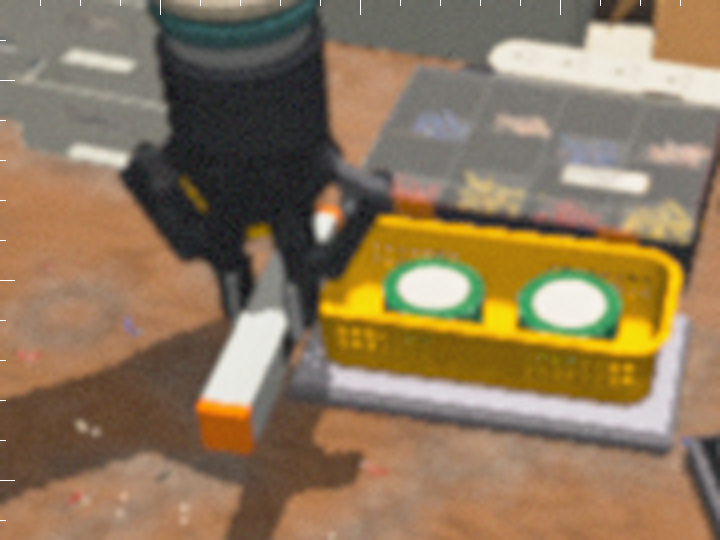

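```bash
python3 -m inch '[0,-0.7,3,0,0,0,0, 0,-0.7,6,0,0,0,0, 0,-0.7,9,0,0,0,0, 0,-0.7,12,0,0,0,0, 0,-0.7,13.5,0,0,0,0, 0,-0.7,14.1,0,0,0,0, 0,-0.7,14.1,0,0,0,0]';python3 -c "
from h import *
st()
d=shot('scene','s27.png',(160,130,340,265),4)"
```

```text
clock: 36.55
eef_pos: [405.9, 239.1, 14.5]
tool_rot: [-1.571, 0.001, 0.475]
force: [-0.4, 0.6, -0.6]
width: 22.4
t36.55 tcp [405.9 239.1  14.5] rot [-9.002e+01  5.000e-02  2.720e+01] F [-0.4  0.6 -0.6] w 22.4 q [-0.88  0.82  0.43  2.16 -1.02  0.37  2.46]
```

View pics/s27.png

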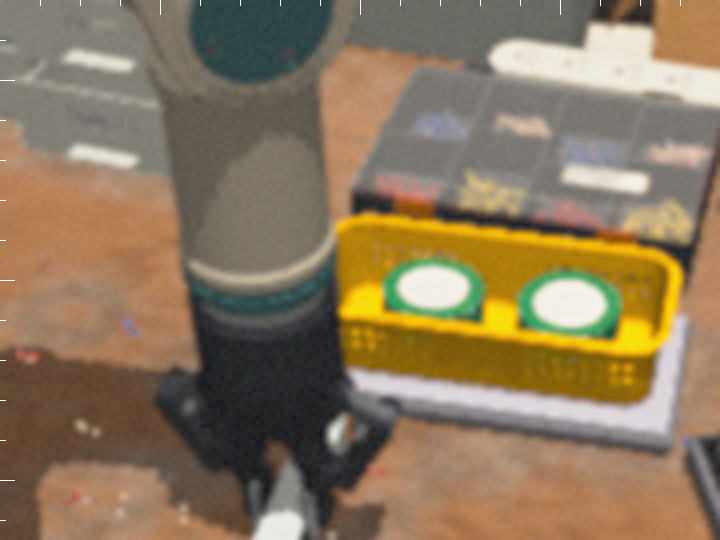

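```bash
python3 -m inch '[0,0,0.1,0,0,0,0, 0,0,0.1,0,0,0,0, 0.7,0,0.1,0,0,0,0, 0.7,0,0.1,0,0,0,0, 0.7,0,0.1,0,0,0,0, 0.7,0,0.1,0,0,0,0, 0.7,0,-1,0,0,0,0, 0.7,0,-4,0,0,0,0, 0.7,0,-8,0,0,0,0, 0.7,0,-12,0,0,0,0, 0.7,0,-16,0,0,0,0, 0.5,0,-16,0,0,0,0]';python3 -c "
from h import *
go((603.5,-28.5,75),27.3)
d=shot('scene','s28.png',(160,150,340,285),4)"
```

```text
clock: 37.8
eef_pos: [408.0, 240.8, 179.0]
tool_rot: [-1.57, -0.008, 0.476]
force: [0.2, -0.2, -0.3]
width: 46.8
t37.80 tcp [408.  240.8 179. ] rot [-89.97  -0.45  27.29] F [ 0.2 -0.2 -0.3] w 46.8 q [-1.14  0.59  0.83  2.07 -0.65  0.75  2.15]
shift cm [  4.95  10.43 -32.9 ]
turn [-0.03 -0.01  0.45]
```

View pics/s28.png

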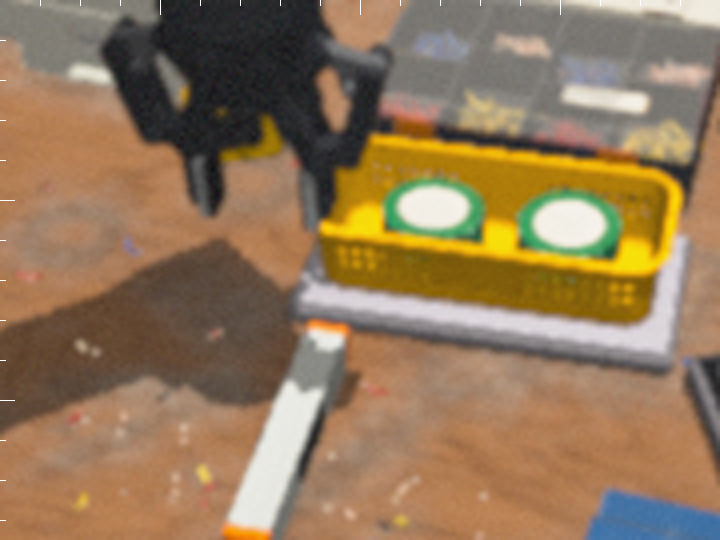

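The bar stands on the bench clear of the basket, released; the rolls are in place. Next I move to the green key.

```bash
python3 -m inch '[0,0.3,0,-2,0,4,0, 0,0.8,0,-5,0,9,0, 0,1.2,0,-8,0,14,0, 0,1.7,0,-11,0,19,0, 0,2.1,0,-14,0,24,0, 0,2.6,0,-17,0,29,0, 0,3,0,-20,0,34,0, 0,3.5,2,-23,0,38,0, 0,4,4,-26.5,0,41.2,0, 0,4.5,5,-30,0,41.2,0, 0,5,6,-32.9,0,41.2,0, 0,5,8,-32.9,0,41.2,0]';python3 -m inch '[0,0,0,0,0,0,0, 0,0,0,0,0,0,0]';python3 -c "
from h import *
go((602.5,-28,75),-13.9)
d=shot('scene','s29.png',(310,170,420,280),7)"
```

```text
clock: 39.05
eef_pos: [602.5, -35.3, 94.4]
tool_rot: [-1.574, -0.004, -0.248]
force: [0.1, -0.2, 0.9]
width: -0.2
clock: 39.25
eef_pos: [599.3, -29.1, 93.8]
tool_rot: [-1.571, 0.003, -0.243]
force: [-0.3, -0.6, 0.8]
width: 0.2
t39.25 tcp [599.3 -29.1  93.8] rot [-90.01   0.2  -13.93] F [-0.3 -0.6  0.8] w 0.2 q [-0.47  0.9   0.84  1.79 -0.87  0.87  2.11]
shift cm [0.3  1.88 0.18]
turn [ 0.01 -0.03 -0.2 ]
```

View pics/s29.png

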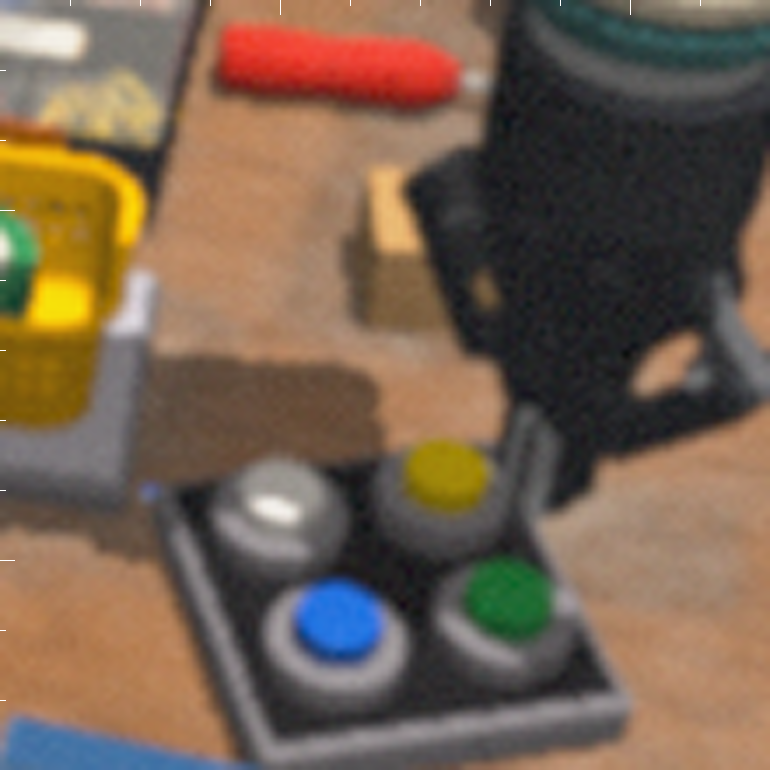

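```bash
python3 -m inch '[0,0.3,1,0.1,0,0,0, 0,0.3,2.5,0.1,0,0,0, 0,0.3,4,0.1,0,0,0, 0,0.3,4.8,0.1,0,0,0, 0,0.3,5.3,0.1,0,0,0, 0,0.3,5.6,0.1,0,0,0, 0,0.3,5.6,0.1,0,0,0, 0,0.3,5.6,0.1,0,0,0]';python3 -c "
from h import *
st()
d=shot('scene','s30.png',(310,190,420,290),7)"
```

```text
clock: 40.1
eef_pos: [602.5, -28.7, 39.6]
tool_rot: [-1.569, 0.003, -0.243]
force: [-4.2, 2.1, 7.6]
width: -0.3
t40.10 tcp [602.5 -28.7  39.6] rot [-89.92   0.15 -13.91] F [-4.2  2.1  7.6] w -0.3 q [-0.44  0.97  0.77  1.8  -0.95  0.79  2.17]
```

View pics/s30.png

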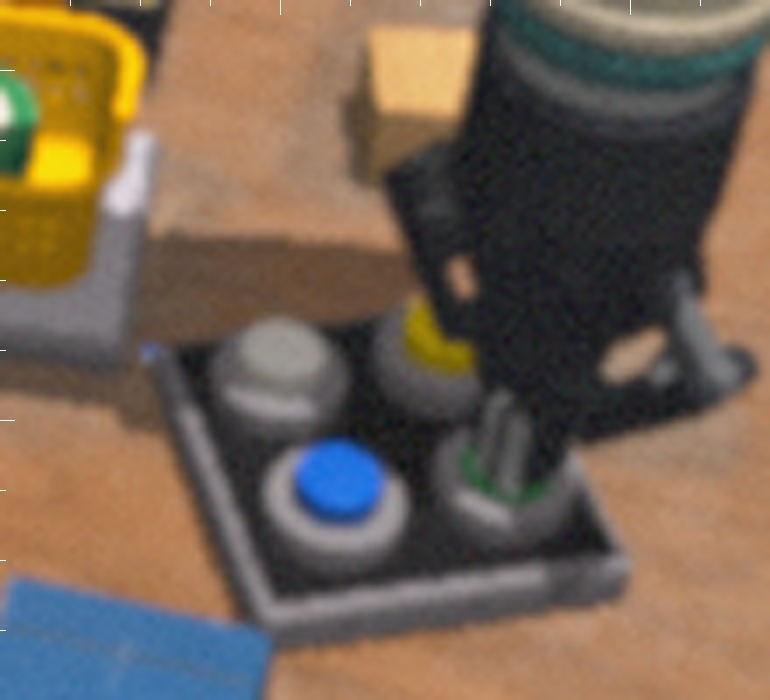

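```bash
python3 -m inch '[0,0,0.1,0,0,0,0, 0,0,0.15,0,0,0,0, 0,0,0.15,0,0,0,0]';python3 -c "
from h import *
go((561.5,8.5,39),-13.9)"
```

```text
clock: 40.45
eef_pos: [602.6, -28.7, 39.4]
tool_rot: [-1.568, 0.002, -0.243]
force: [-6.8, 2.2, 17.5]
width: 0.1
t40.45 tcp [602.6 -28.7  39.4] rot [-89.87   0.13 -13.91] F [-6.8  2.2 17.5] w 0.1 q [-0.44  0.97  0.77  1.8  -0.95  0.79  2.17]
shift cm [-4.88  0.05  2.62]
turn [-0.13 -0.01 -0.13]
```

Green is fully down (the stop is felt at 17 N). Now blue.

```bash
python3 -m inch '[0,0,-1,0,0,0,0, 0,0,-2.5,0,0,0,0, 0,-1.5,-3.5,0.8,0,0,0, 0,-3.5,-3.5,1.9,0,0,0, 0,-4.9,-3.5,2.6,0,0,0, 0,-4.9,-2.5,2.6,0,0,0, 0,-4.9,-1.5,2.6,0,0,0, 0,-4.9,-0.8,2.6,0,0,0, 0,-4.9,-0.3,2.6,0,0,0, 0,-4.9,0,2.6,0,0,0, 0,-4.9,0,2.6,0,0,0, 0,-4.9,0,2.6,0,0,0]';python3 -c "
from h import *
go((598.5,51,39),-13.9)
d=shot('scene','s31.png',(310,190,420,290),7)"
```

```text
clock: 41.65
eef_pos: [563.0, 6.8, 39.3]
tool_rot: [-1.57, -0.001, -0.244]
force: [-3.6, 2.4, 19.4]
width: 0.0
t41.65 tcp [563.    6.8  39.3] rot [-8.993e+01 -6.000e-02 -1.398e+01] F [-3.6  2.4 19.4] w 0.0 q [-0.51  0.93  0.75  1.92 -0.99  0.71  2.18]
shift cm [2.38 0.04 5.14]
turn [-0.07 -0.08  0.06]
```

View pics/s31.png

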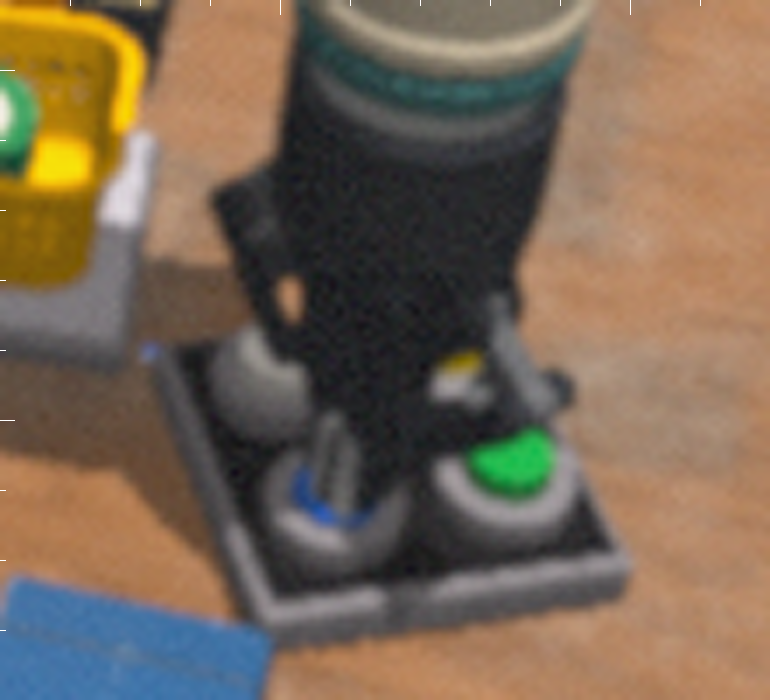

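Blue is down (crop 330,500) and green is back up. Now white.

```bash
python3 -m inch '[0,0,-1,0,0,0,0, 0,0,-2.5,0,0,0,0, 0,0.6,-3.5,1.5,0,0,0, 0,1.5,-3.5,3.4,0,0,0, 0,2.4,-3.5,5.1,0,0,0, 0,2.4,-2.5,5.1,0,0,0, 0,2.4,-1.5,5.1,0,0,0, 0,2.4,-0.8,5.1,0,0,0, 0,2.4,-0.3,5.1,0,0,0, 0,2.4,0,5.1,0,0,0, 0,2.4,0,5.1,0,0,0, 0,2.4,0,5.1,0,0,0]';python3 -c "
from h import *
st()
d=shot('scene','s32.png',(310,190,420,290),7)"
```

```text
clock: 42.9
eef_pos: [596.6, 50.2, 39.4]
tool_rot: [-1.57, 0.002, -0.245]
force: [-7.7, 1.0, 18.0]
width: -0.2
t42.90 tcp [596.6  50.2  39.4] rot [-89.97   0.12 -14.02] F [-7.7  1.  18. ] w -0.2 q [-0.57  0.97  0.77  1.81 -0.96  0.78  2.05]
```

View pics/s32.png

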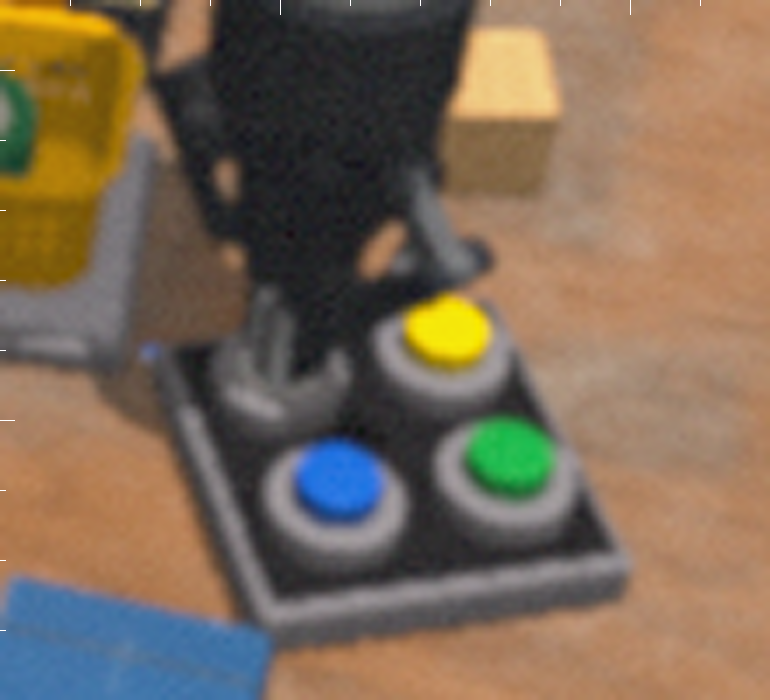

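White is down at crop (275,390) and the other three are up. I lift well clear and do the final check.

```bash
python3 -m inch '[0,0,-1,0,0,0,0, 0,0,-3,0,0,0,0, 0,0,-6,0,0,0,0, 0,0,-10,0,0,0,0, 0,0,-14,0,0,0,0, 0,0,-17,0,0,0,0, 0,0,-17,0,0,0,0, 0,0,-17,0,0,0,0, 0,0,-17,0,0,0,0]';python3 -c "
from h import *
st()
d=shot('scene','s33.png',(170,150,410,310),3)
d=shot('top','t33.png',(180,140,390,290),3)"
```

```text
clock: 43.85
eef_pos: [597.0, 51.6, 206.1]
tool_rot: [-1.571, 0.003, -0.243]
force: [0.6, -0.2, 0.1]
width: -0.3
t43.85 tcp [597.   51.6 206.1] rot [-90.03   0.15 -13.94] F [ 0.6 -0.2  0.1] w -0.3 q [-0.68  0.78  0.97  1.71 -0.73  1.06  1.87]
```

View pics/s33.png

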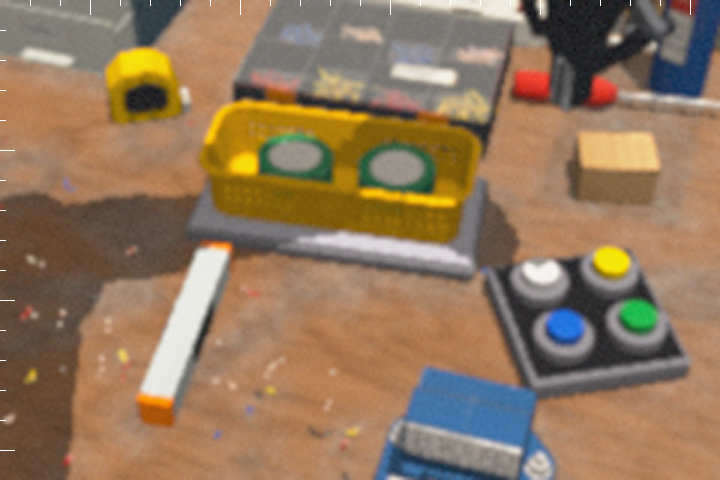

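View pics/t33.png

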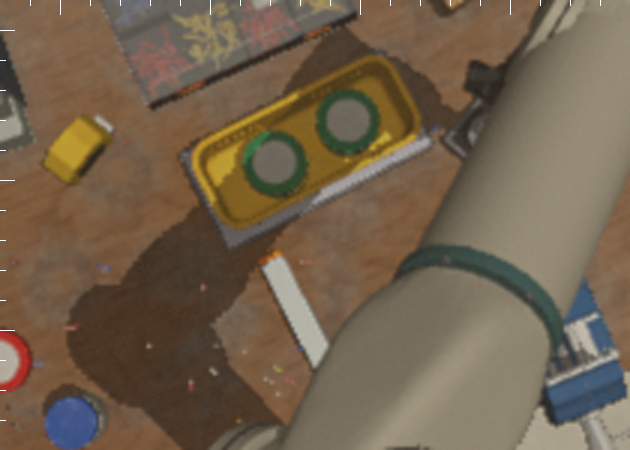

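```bash
python3 -c "
from cell import finish_job
print(finish_job())"
```

```text
the job is handed in; nothing more can be done
None
```

I did all the steps in the order you gave and handed the job in at about 44 s of the 192 s allowed. The hand-in reports no verdict, so what follows is from my own checks.

- **Wake and zero:** I pressed white and then yellow with the basket empty. Both went down to the stop (about 18 N and 19 N).
- **Packing:** I found four rolls and stacked them two by two, each yellow roll under a green one. They lie flat and below the rim in the pictures. I left the red look-alike alone.
- **Levelling bar:** I lowered the bar onto the rim near the end away from the keys, about 80 mm from the basket's centre, until I felt contact. I then drew it along to about 85 mm past the centre at the key end, keeping light contact. The tool height stayed at 87 mm throughout, which puts the bar's underside at rim height. The bar is now standing on the bench in front of the basket, released.
- **Weigh, print, off:** I pressed green, blue and white one at a time, each to the stop (17 to 19 N). Green stopped slightly short on the first push (7.6 N), so I pressed 1.5 mm further without lifting to be sure.

The last pictures show the rolls flat in the basket, the bar at rest, all four keys up, and the jar, tape measure and wood block where they were. The arm is about 200 mm above the bench, touching nothing. None of my checks failed or disagreed, but the yellow rolls underneath were hidden in the final pictures, so I last saw them flat before the green ones went on top.

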